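# Clamp a loupe with the outer ring of a twin knob

## Robot

A 6-joint arm with a two-finger parallel gripper is mounted at the origin on a cart in front of the work surface, level with it; the furniture and walls round the work are solid. World frame = base frame: x ahead of the robot, y to its left, z up, the work surface at z = 0. Lengths are in mm, angles in rad, forces in N, time in s.
With the tool pointing down it reaches from about 400 to 925 mm from the base axis. Payload 12.5 kg.
Tool frame: the origin (TCP) lies midway between the tips of the shut fingers; the grasp point (between the pads) lies 19 mm behind it; x points along the fingers, y is the direction in which the jaws open and shut, and the axes are right-handed (so a half turn about x gives the same grasp; the last joint's range is limited). The gripper opens to 95 mm and grips with 3 to 60 N. Pads are 20 mm wide; open, the fingers measure 119 mm over their backs; the gripper's body (75 mm by 180 mm) begins 59 mm behind the grasp point.
Start: joints at [1.08, 0.491, 1.559, -0, 1.092, -0.106], TCP at [234.594, 579.321, 214.661] pointing down, gripper open.
Joint ranges: [-3.1, 3.1], [-0.84, 2.19], [0.05, 2.79], [-1.13, 4.28], [0.06, 2.93], [-2.69, 2.69]. Speed limits (rad/s): [2.22, 2.22, 2.79, 3.14, 3.14, 3.14].

## Interface

Orientations are given as [roll, pitch, yaw] about the fixed x, y, z axes, in that order (R = Rz(yaw) Ry(pitch) Rx(roll)).
In Python, from cell import sensors, read_camera, get_calibration, order gives the robot as it stands. The module is installed in compiled form; this text tells all that it offers.
- The arm moves only by the tool servo_tool, never from a script. Its argument "steps" is text: rows parted by semicolons, each of 7 numbers parted by spaces: the shift along the tool's x, y, z in mm, then the turn, a rotation vector about the tool's x, y, z in rad, then the finger opening in mm, from 0 to 95.1. A call has exactly 8 rows; each row shifts and turns the pose as measured when the row begins, along the tool's axes as they then stand; what a row does not reach is not made up. A row lasts 1/10 s, in which the tool goes at most 50 mm and 8.59 degrees, less where a joint would pass 70% of its speed; a pose out of reach is approached as far as the arm can. A call is refused whole if a number of a shift passes 50 or a number of a turn 0.15, either way. A call with a gripper value outside its range is refused whole. The fingers move at their own pace and stop on an object; the grip force is fixed at half the most. Time passes only in rows, so rows that do not move let the fingers close, or fill a call up. It gives the time, the measured TCP pose, the force and the opening at its end, in the units of the state.
- sensors.state(): the state, without advancing time (a new reading comes with each control period).
- read_camera(name): name is "side" or "top" or "wrist"; returns (picture, depth): 400x640x3 uint8, blue, green, red; 400x640 float32, mm along the optical axis (not along the pixel's ray), 0 where there is no reading.
- get_calibration(name): a dict with "mtx" (3x3 intrinsics, pixels), "distortion" ([k1, k2, p1, p2, k3] as OpenCV has them; the pictures are not rectified), "R" (3x3) and "t" (3): a world point X has camera coordinates R X + t. Camera axes: x right, y down, z forward; pixel columns grow to the right and rows downward; lengths in mm; the calibration is good to about 2 mm. A picture is of the moment at which its call begins: read the wrist's pose just before it. get_calibration takes no time and is no camera call; for the wrist camera it gives the pose at the moment of the call.
- order.job_done(): hands the job in, once; it reports no verdict.
The state is a dict: "t": time; "joints": joint angles; "qvel": joint speeds; "tau": joint torques, N m; "eef_pos": TCP position; "tcp_rot": TCP orientation; "ft_force": force on the tool from outside, world axes, zero at the start; "moment": the same for the moment, N m; "opening": opening from 0.0 (shut) to 1.0 (fully open).
Only numpy, scipy, OpenCV 4.12 (cv2) and the standard library are available. Lean on these libraries where they do the work, as an engineer would, in place of code of your own. Each camera call takes 0.05 s, during which the arm holds its last target.

## Task

Stand the small black loupe on the round steel seat of the white clamp stand, let go of it, then turn the outer ring of the stand's twin knob clockwise until the sprung jaw holds the loupe in the vee, snugly but gently: about 10 N, never more than 20 N. The inner knob is an adjustment already made by a colleague: leave it exactly as it points. Do not push the jaw by hand, and leave the things around the stand where they are.

Things in the scene. Friction and masses are not known exactly. Their poses are not given: they have to be found in the camera images.
- loupe: Small black loupe, an upright cylinder 32 mm in diameter and 20 mm high, 50 g, standing loose on the worktop. Origin: centre of its underside; z up.
- clamp_stand: White clamp stand for small optics, fixed to the worktop; base plate 100 mm (its x) by 250 mm (its y), plate top 14 mm above the worktop. Origin: centre of its underside; z up. Along its y axis, from -y to +y: steel vee, seat (y = -75 mm), sliding jaw, twin knob (y = +70 mm).
- seat (a point): Centre of the top of the round steel seat post (24 mm across), 30 mm above the worktop; axes as the stand's. The centre of the loupe's underside stands here when the loupe is home in the vee. The vee lies on the seat's -y side (14 mm higher than the seat, within 16 mm either side in x), the jaw on the +y side; the +x and -x sides are free for fingers, down to the base plate.
- clamp_jaw: Aluminium jaw block, 34 x 26 x 32 mm high, axes as the stand's; origin: centre of its underside, 16 mm above the worktop. Its black nose (12 mm across, 39 mm above the worktop) points to -y at the loupe and is sprung, 5.5 N per mm, in a collar set at random: the tip stands 38 to 45 mm from the origin. 12 mm per rad of the ring; 6 to 16 mm stay free to a loupe that stands home.
- outer_ring (a joint): Angle of the outer ring in rad, 0 to 2; grows clockwise seen from above, which drives the jaw toward the seat; stays where it is left. Steady friction of 0.30 Nm; the jaw's force adds 0.012 Nm for each N. As found 0 to 0.2; the nose meets a loupe that stands home after 0.5 to 1.35 rad more, and 10 N are reached 0.15 rad after that.
- ring_centre (a point): Point on the vertical axis of the twin knob at mid-height of the outer ring, 43 mm above the worktop. The ring is black, ribbed, grips as a 50 mm cylinder, 26 mm high (30 to 56 mm above the worktop), on a neck 44 mm across; fingers may reach down beside it nearly to the base plate (top at 14 mm).
- inner_pointer (a point): Mark at the rim of the inner knob's top, 13 mm from the knob axis, 74.5 mm above the worktop. The inner knob is grey, plain, 28 mm in diameter, stands 18.5 mm up out of the middle of the outer ring and turns very easily; it must stay as it points.
- dropper: Eye-drop bottle, 25 mm in diameter, 84 mm high, standing; origin centre of underside. To be left alone.
- green_bottle: Small green bottle, 34 x 52 mm, 132 mm high, standing; origin centre of underside. To be left alone.
- case: Lens case with two round caps, 36 x 72 mm, 18 mm high; origin centre of underside. To be left alone.
- dish: Small glass dish, 57 mm in diameter, 14 mm high; origin centre of underside. To be left alone.
Not all that is in view belongs to the job. Of the things that look like the loupe, take the one that is nearest to the robot's base at the start.

How it is judged:
By the outcome, as a careful person would: the job done as asked, in the order asked, and still so for the second after the job is handed in, with the robot touching nothing.
It also fails if it takes over 64 s, if anything falls off the work surface, if the arm or the gripper's body presses on something with over 40 N, if the wrist force passes 120 N, or if a joint passes its speed limit or range.

## Working session

There is one attempt and no reset: what is moved stays moved. The work goes in short steps, Python scripts to look and compute and a tool call to move; the robot and the scene stay as the last step left them, time stands still between calls to the robot, and variables do not carry over. Pictures are saved under pics/ and viewed, and the job is handed in when it is done.

Besides the shell and the picture viewer there is one more tool, called after "Request:" as a command line: name --argument value ..., lists and objects as JSON in quotes. servo_tool: Moves the arm, as the interface text tells. Its arguments: {"type":"object","properties":{"steps":{"type":"string"}},"required":["steps"]}

```bash
mkdir -p pics; ls; python3 - <<'E'
from cell import sensors, read_camera, get_calibration
import cv2,numpy as np
print(sensors.state())
for n in ("side","top","wrist"):
    c=get_calibration(n); print(n,{k:np.round(v,4).tolist() for k,v in c.items()})
    p,d=read_camera(n); cv2.imwrite(f"pics/{n}0.png",p); np.savez(f"{n}0.npz",p=p,d=d,**{k:np.array(v) for k,v in c.items()})
E
```

```text
pics
{'t': 0.0, 'joints': array([ 1.08042205e+00,  4.91552439e-01,  1.55944667e+00, -1.03130715e-05,
        1.09169966e+00, -1.05604869e-01]), 'qvel': array([-0.00214636,  0.00220466, -0.00050427,  0.00018451, -0.0006447 ,
        0.00119666]), 'tau': array([-4.34932617e-04, -6.12647152e+01, -2.58186507e+01,  6.93228585e-02,
        4.80353634e-02, -4.73384762e-05]), 'eef_pos': array([234.45990019, 579.09405042, 214.0671287 ]), 'tcp_rot': array([-1.66813219,  1.56969017, -2.05289685]), 'ft_force': array([-0.09863887, -0.03298651,  0.39118954]), 'moment': array([-0.00690603, -0.0406829 , -0.01077843]), 'opening': 1.0006843168922392}
side {'mtx': [[364.0948, 0.0, 316.2109], [0.0, 364.0948, 201.6846], [0.0, 0.0, 1.0]], 'distortion': [0.011, 0.0, 0.0, 0.0, 0.0], 'R': [[0.9852, -0.1697, -0.0221], [-0.0945, -0.4318, -0.897], [0.1427, 0.8858, -0.4415]], 't': [-590.4749, 140.6476, 976.8654]}
top {'mtx': [[458.9295, 0.0, 313.3461], [0.0, 458.9295, 194.8726], [0.0, 0.0, 1.0]], 'distortion': [-0.1083, 0.0, 0.0, 0.0, 0.0], 'R': [[0.4263, -0.9045, -0.0079], [-0.8549, -0.4001, -0.3303], [0.2956, 0.1475, -0.9439]], 't': [-198.4235, 599.7421, 1520.1369]}
wrist {'mtx': [[290.0929, 0.0, 317.8194], [0.0, 290.0929, 198.1853], [0.0, 0.0, 1.0]], 'distortion': [-0.015, 0.0, 0.0, 0.0, 0.0], 'R': [[0.3752, 0.927, -0.0018], [0.8982, -0.363, 0.248], [0.2293, -0.0946, -0.9688]], 't': [-625.7168, -28.0041, 391.0945]}
```

View pics/side0.png

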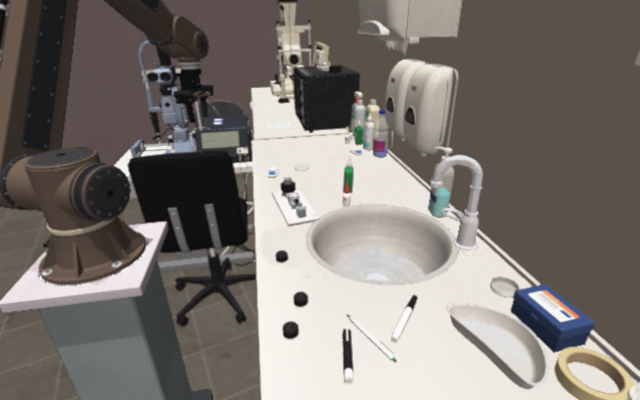

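View pics/top0.png

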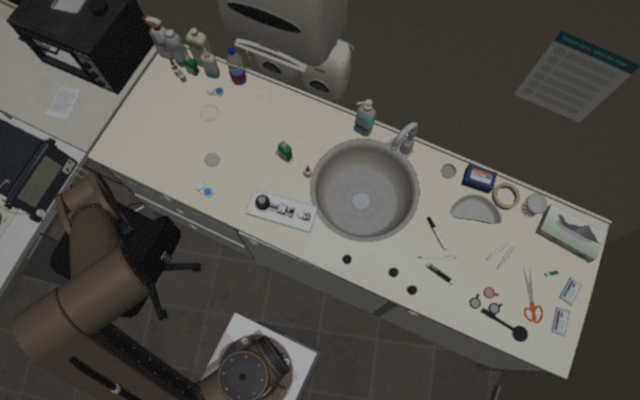

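View pics/wrist0.png

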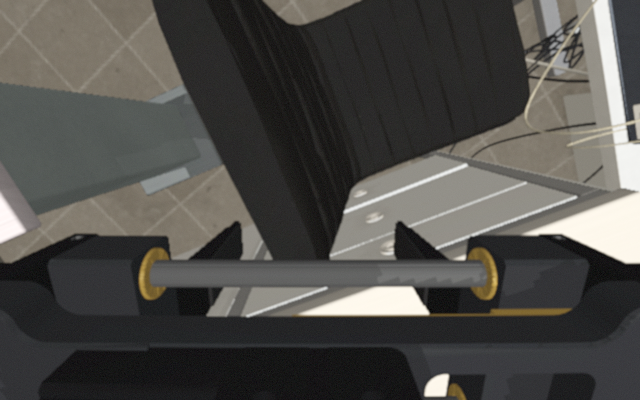

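Side and top views show three black cylinders: top (347,259), (393,272) and (412,290), with others near (475,302). The stand is at top (280,210), with the knob at (263,202). Next I'll measure these.

```bash
cat > h.py <<'E'
import numpy as np,cv2
def ray(c,u,v):
    p=cv2.undistortPoints(np.array([[[u,v]]],float),np.array(c['mtx']),np.array(c['distortion']))[0,0]
    return np.array([p[0],p[1],1.0])
def pix2plane(c,u,v,z):
    R=np.array(c['R']);t=np.array(c['t']);C=-R.T@t;d=R.T@ray(c,u,v)
    return C+d*(z-C[2])/d[2]
def pixd(c,u,v,d):
    return np.array(c['R']).T@(ray(c,u,v)*d-np.array(c['t']))
def proj(c,X):
    r=cv2.Rodrigues(np.array(c['R']))[0]
    return cv2.projectPoints(np.array(X,float).reshape(-1,1,3),r,np.array(c['t'],float),np.array(c['mtx']),np.array(c['distortion']))[0][:,0]
def cloud(c,d):
    v,u=np.nonzero(d>0)
    p=cv2.undistortPoints(np.stack([u,v],1).astype(float)[:,None],np.array(c['mtx']),np.array(c['distortion']))[:,0]
    P=np.c_[p,np.ones(len(p))]*d[v,u][:,None]
    return u,v,(P-np.array(c['t']))@np.array(c['R'])
E
python3 - <<'E'
from h import *
T=np.load('top0.npz');S=np.load('side0.npz')
for n,c,pts in (("top",T,[(347,259),(393,272),(412,290),(475,302),(494,308),(489,292),(263,202),(302,214),(307,172),(285,151),(205,190),(211,159),(250,188),(313,200),(308,231),(246,215)]),("side",S,[(282,256),(301,298),(291,329),(288,184),(301,211),(346,200),(349,180),(272,172),(302,167)])):
  for u,v in pts:
    print(n,u,v,np.round(pixd(c,u,v,c['d'][v,u])),np.round(pix2plane(c,u,v,20)))
p=T['p'];cv2.imwrite('pics/t_crop.png',cv2.resize(p[140:320,190:450],None,fx=3,fy=3,interpolation=cv2.INTER_CUBIC))
p=S['p'];cv2.imwrite('pics/s_crop.png',cv2.resize(p[130:350,240:400],None,fx=2.7,fy=2.7,interpolation=cv2.INTER_CUBIC))
E
```

```text
top 347 259 [ 484. -123.   26.] [ 485. -123.   20.]
top 393 272 [ 509. -289.   28.] [ 511. -290.   20.]
top 412 290 [ 482. -375.   12.] [ 480. -374.   20.]
top 475 302 [ 536. -596.    8.] [ 533. -593.   20.]
top 494 308 [ 546. -668.    1.] [ 541. -662.   20.]
top 489 292 [ 591. -632.    5.] [ 587. -627.   20.]
top 263 202 [535. 232.  72.] [548. 245.  20.]
top 302 214 [566.  93.  28.] [568.  94.  20.]
top 307 172 [716. 144.  45.] [725. 149.  20.]
top 285 151 [746. 248.  78.] [768. 263.  20.]
top 205 190 [497. 466.  20.] [497. 466.  20.]
top 211 159 [625. 518.  -3.] [618. 508.  20.]
top 250 188 [582. 321.  -2.] [577. 315.  20.]
top 313 200 [640.  83.   1.] [634.  81.  20.]
top 308 231 [521.  48.   9.] [519.  46.  20.]
top 246 215 [479. 282.   8.] [477. 279.  20.]
side 282 256 [ 489. -135.   18.] [ 489. -139.   20.]
side 301 298 [ 515. -301.   19.] [ 515. -302.   20.]
side 291 329 [ 485. -384.   19.] [ 485. -385.   20.]
side 288 184 [543. 229.  56.] [550. 313.  20.]
side 301 211 [564.  62.  36.] [568.  93.  20.]
side 346 200 [721. 132.  23.] [723. 139.  20.]
side 349 180 [756. 232.  49.] [774. 300.  20.]
side 272 172 [500. 452.  17.] [500. 445.  20.]
side 302 167 [629. 525.   0.] [623. 473.  20.]
```

View pics/t_crop.png

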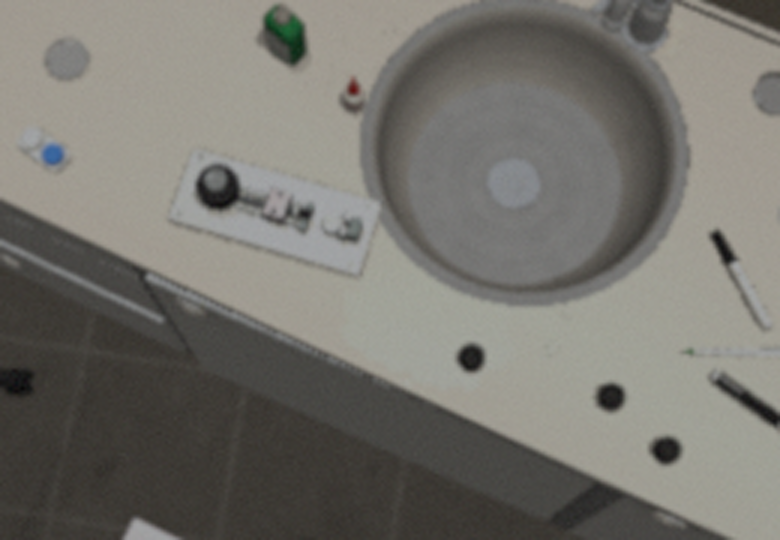

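View pics/s_crop.png

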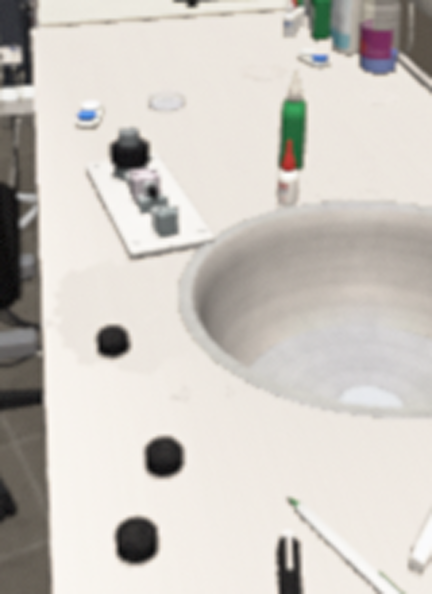

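The nearest candidate to the base is the cylinder at (484,-124), range about 500 mm; the others are at 588 and 611 mm or further. I'll set up a move helper.

```bash
cat >> h.py <<'E'
from scipy.spatial.transform import Rotation as Ro
def rot(s): return Ro.from_euler('xyz',s['tcp_rot']).as_matrix()
def plan(X=None,a=None,s=None):
    """remaining shift (tool axes) and turn to TCP X, jaw axis heading a (deg), tool down"""
    if s is None:
        from cell import sensors; s=sensors.state()
    R=rot(s); h=np.degrees(np.arctan2(R[1,1],R[0,1]))
    print('t %.2f tcp'%s['t'],np.round(s['eef_pos'],1),'head %.2f'%h,'tilt',np.round(R[:,0],4),'j',np.round(s['joints'],3),'F',np.round(s['ft_force'],1),'M',np.round(s['moment'],3),'open %.3f'%s['opening'])
    if X is not None:
        print(' total shift',np.round(R.T@(np.array(X,float)-s['eef_pos']),1))
    if a is not None:
        a=np.radians(a);Rt=np.c_[[0,0,-1],[np.cos(a),np.sin(a),0],[np.sin(a),-np.cos(a),0]]
        w=Ro.from_matrix(R.T@Rt).as_rotvec(); print(' total turn',np.round(w,4))
E
python3 - <<'E'
from h import *
plan([500,130,320],11); plan([430,350,320],191)
E
```

```text
t 0.15 tcp [234.5 579.2 214.2] head 67.95 tilt [-4.e-04 -7.e-04 -1.e+00] j [ 1.08   0.491  1.559  0.     1.092 -0.106] F [ 0.9  0.1 -0.2] M [-0.036  0.019  0.01 ] open 0.997
 total shift [-105.6 -316.8  414.7]
 total turn [9.94e-01 3.00e-04 7.00e-04]
t 0.15 tcp [234.5 579.2 214.2] head 67.95 tilt [-4.e-04 -7.e-04 -1.e+00] j [ 1.08   0.491  1.559  0.     1.092 -0.106] F [ 0.9  0.1 -0.2] M [-0.036  0.019  0.01 ] open 0.997
 total shift [-105.7 -139.1  267.2]
 total turn [-2.1476e+00 -9.0000e-04  3.0000e-04]
```

```bash
python3 - <<'E'
from h import *
W=np.load('wrist0.npz'); C=-W['R'].T@W['t']; print(C, 'tool-rel'); 
from cell import sensors
s=sensors.state();R=rot(s);print(R.T@(C-s['eef_pos']), R.T@W['R'].T)
E
```

```text
[170.23766221 606.86036658 384.70798619] tool-rel
[-170.47626027    1.4163297   -69.95638959] [[ 1.01957427e-03 -2.48116629e-01  9.68729631e-01]
 [ 9.99999462e-01  4.38313906e-04 -9.40221840e-04]
 [-1.91322996e-04  9.68730069e-01  2.48116942e-01]]
```

Request:
servo_tool --steps "-13 -32 41 0.12 0 0 95; -13 -32 41 0.12 0 0 95; -13 -28 45 0.12 0 0 95; -13 -22 48 0.12 0 0 95; -13 -15 50 0.12 0 0 95; -13 -10 50 0.12 0 0 95; -13 -5 50 0.12 0 0 95; -13 0 50 0.12 0 0 95"

```text
t: 0.95
eef_pos: [381.7, 218.5, 310.3]
tcp_rot: [-0.847, 1.565, -2.219]
ft_force: [1.9, 0.9, -0.2]
opening: 1.0
```

```bash
python3 - <<'E'
from h import *
plan([500,130,320],11)
E
```

```text
t 0.95 tcp [381.7 218.5 310.3] head 11.35 tilt [-0.0037 -0.0049 -1.    ] j [ 0.371  0.125  1.838 -0.004  1.184  0.175] F [ 1.9  0.9 -0.2] M [-0.052 -0.024 -0.028] open 1.000
 total shift [ -9.7  98.5 110.1]
 total turn [0.0061 0.0041 0.0046]
```

Request:
servo_tool --steps "15 25 30 0 0.002 0.002 95; 15 25 25 0 0.002 0.002 95; 15 25 18 0 0 0 95; 15 20 18 0 0 0 95; 15 20 18 0 0 0 95; 15 15 12 0 0 0 95; 10 5 5 0 0 0 95; 0 0 0 0 0 0 95"

```text
t: 1.75
eef_pos: [545.4, 110.1, 209.3]
tcp_rot: [1.716, 1.566, 0.331]
ft_force: [0.0, -0.3, 0.0]
opening: 1.001
```

```bash
cat > look.py <<'E'
from h import *
import sys
from cell import sensors, read_camera, get_calibration
def look(n,tag):
    c=get_calibration(n); p,d=read_camera(n); cv2.imwrite(f"pics/{tag}.png",p); np.savez(f"{tag}.npz",p=p,d=d,**{k:np.array(v) for k,v in c.items()})
if __name__=='__main__':
    plan(); look(sys.argv[1],sys.argv[2])
E
python3 look.py wrist w1
```

```text
t 1.75 tcp [545.4 110.1 209.3] head 10.64 tilt [ 0.0043  0.0015 -1.    ] j [ 8.000e-02  3.980e-01  1.738e+00  1.000e-03  1.001e+00 -1.060e-01] F [ 0.  -0.3  0. ] M [-0.067  0.068  0.01 ] open 1.001
```

View pics/w1.png

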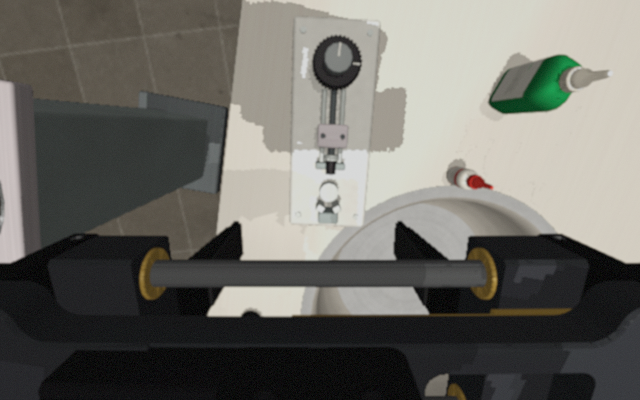

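The wrist picture shows the whole plate: corners about (295,18), (379,21), (291,222), (364,225); knob (338,62), jaw (333,135), nose (331,166), seat (329,190). I'll enlarge it to fit the pose.

```bash
python3 - <<'E'
from h import *
W=np.load('w1.npz');p=W['p']
cv2.imwrite('pics/w1c.png',cv2.resize(p[5:235,270:400],None,fx=2.6*1,fy=2.6,interpolation=cv2.INTER_CUBIC))
u,v,P=cloud(W,W['d'])
m=(u>285)&(u<385)&(v<228)
P=P[m];u=u[m];v=v[m]
for lo,hi in((-5,5),(9,18),(24,35),(52,60),(70,80)):
    k=(P[:,2]>lo)&(P[:,2]<hi); print(lo,hi,k.sum(),np.round(np.median(P[k],0),1),np.round(P[k].min(0)),np.round(P[k].max(0)))
k=(P[:,2]>9)&(P[:,2]<19)
# rect of plate from depth
print(cv2.minAreaRect(P[k][:,:2].astype(np.float32)))
k=(P[:,2]>66)&(P[:,2]<80); print('inner',P[k].mean(0),cv2.minAreaRect(P[k][:,:2].astype(np.float32)))
for q in [(295,18),(379,21),(291,222),(364,225)]: print(q,np.round(pix2plane(W,*q,14),1))
E
```

```text
-5 5 5553 [574.5 225.7   0.6] [472.  36.  -4.] [646. 332.   5.]
9 18 11997 [545.5 185.9  14.5] [484.  46.   9.] [616. 305.  18.]
24 35 1181 [553.4 153.8  27.6] [522.  79.  24.] [578. 226.  35.]
52 60 1330 [539.4 241.9  56.2] [514. 219.  52.] [566. 271.  60.]
70 80 692 [540.4 245.1  74.8] [527. 232.  70.] [554. 259.  77.]
((550.3712158203125, 175.6715850830078), (100.58719635009766, 250.30166625976562), 8.029479026794434)
inner [540.42588483 244.66960022  74.5694232 ] ((540.4280395507812, 244.99342346191406), (27.04705047607422, 27.210285186767578), 88.92912292480469)
(295, 18) [486.6 289.4  14. ]
(379, 21) [580.6 304.2  14. ]
(291, 222) [521.7  49.1  14. ]
(364, 225) [618.1  62.8  14. ]
```

View pics/w1c.png

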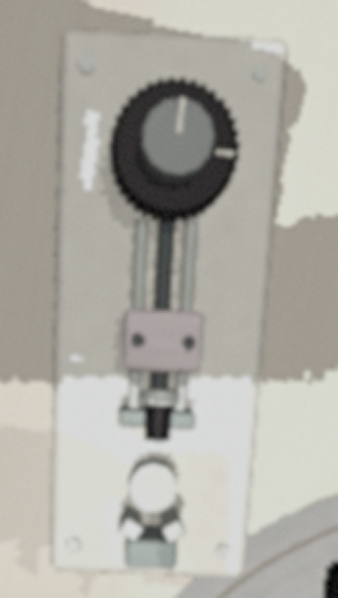

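Depth rectangle fit gives the stand at (550.4,175.7), heading 8.0°, plate 100.6 x 250.3 mm (14.5 mm high). The inner knob is at (540.4,245.0,74.6), which matches the y=+70 prediction of (540.6,245.0). The seat should be at (560.9,101.4). Now on to the loupe.

Request:
servo_tool --steps "6 -13 40 0.015 0 0 95; 6 -14 46 0.015 0 0 95; 6 -14 48 0.015 0 0 95; 6 -14 48 0 0 0 95; 8 -14 46 0 0 0 95; 8 -14 40 0 0 0 95; 8 -14 26 0 0 0 95; 0 0 0 0 0 0 95"

```text
t: 2.6
eef_pos: [492.5, -197.8, 167.9]
tcp_rot: [1.381, 1.554, -0.04]
ft_force: [-0.1, -0.1, -0.3]
opening: 0.999
```

```bash
python3 look.py wrist w2
```

```text
t 2.60 tcp [ 492.5 -197.8  167.9] head 8.61 tilt [ 1.630e-02 -7.000e-04 -9.999e-01] j [-0.51   0.409  1.854  0.01   0.864 -0.667] F [-0.1 -0.1 -0.3] M [-0.075  0.052 -0.032] open 0.999
```

View pics/w2.png

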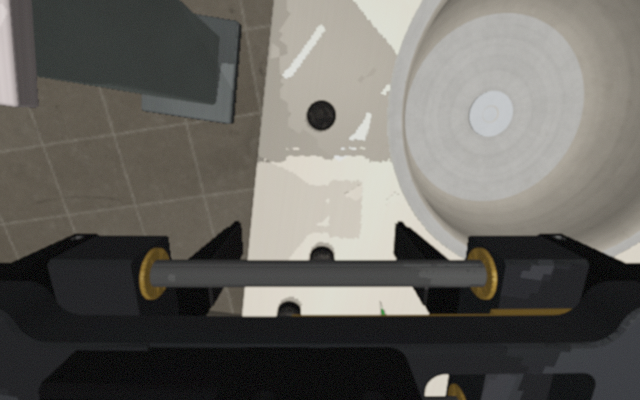

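The wrist picture shows the near cylinder at (321,115), with the other two at (321,255) and (289,310), both farther from the base. I'll confirm with a crop and measure it.

```bash
cat > lp.py <<'E'
from h import *
import sys
W=np.load(sys.argv[1]+'.npz');u0,v0=int(sys.argv[2]),int(sys.argv[3]);p=W['p']
g=cv2.cvtColor(p,cv2.COLOR_BGR2GRAY)
sub=g[v0-25:v0+25,u0-25:u0+25]
m=(sub<70).astype(np.uint8); n,l,st,ce=cv2.connectedComponentsWithStats(m)
i=1+np.argmax(st[1:,4]); ys,xs=np.nonzero(l==i); c=ce[i]+[u0-25,v0-25]
print('blob',st[i],c)
for z in (10,20): print(z,np.round(pix2plane(W,*c,z),1))
u,v,P=cloud(W,W['d']); k=(abs(u-u0)<25)&(abs(v-v0)<25)&(P[:,2]>15)&(P[:,2]<26)
print('depth top',k.sum(),np.round(P[k].mean(0),1),cv2.minEnclosingCircle(P[k][:,:2].astype(np.float32)),np.median(P[k][:,2]))
E
python3 lp.py w2 321 115; python3 - <<'E'
from h import *
p=np.load('w2.npz')['p'];cv2.imwrite('pics/w2c.png',cv2.resize(p[75:155,260:380],None,fx=4,fy=4,interpolation=cv2.INTER_CUBIC))
plan([486,-130,40],8)
E
```

```text
blob [ 11  11  28  29 627] [320.78628389 115.0430622 ]
10 [ 486.4 -118.2   10. ]
20 [ 486.2 -118.4   20. ]
depth top 732 [ 485.9 -118.7   20. ] ((486.0516052246094, -118.77645874023438), 15.998618125915527) 20.28735195091776
t 2.65 tcp [ 493.1 -196.7  168.5] head 8.63 tilt [ 1.710e-02 -8.000e-04 -9.999e-01] j [-0.508  0.408  1.853  0.01   0.865 -0.665] F [0.2 0.8 0.7] M [-0.049  0.025  0.026] open 0.999
 total shift [128.3   0.9 -67.4]
 total turn [ 0.011   0.0032 -0.0168]
```

View pics/w2c.png

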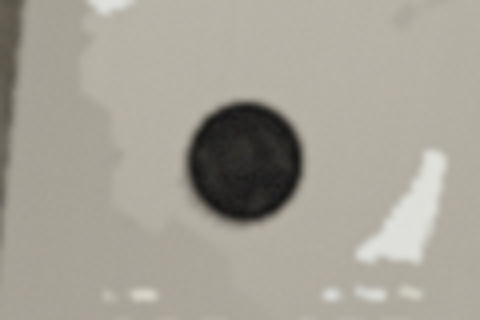

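Confirmed: a plain round black cylinder, radius 16.0 mm, top at 20.3 mm, at about (486,-118.5). I'll take a second look from lower down.

Request:
servo_tool --steps "10 0 -5 0.006 0.003 -0.016 95; 15 0 -8 0.005 0 0 95; 15 0 -8 0 0 0 95; 10 0 -7 0 0 0 95; 5 0 -2 0 0 0 95; 0 0 0 0 0 0 95; 0 0 0 0 0 0 95; 0 0 0 0 0 0 95"

```text
t: 3.45
eef_pos: [491.0, -157.8, 114.0]
tcp_rot: [0.648, 1.568, -0.776]
ft_force: [-0.1, 0.0, 0.1]
opening: 0.997
```

```bash
python3 look.py wrist w3;  python3 - <<'E'
from h import *
W=np.load('w3.npz');print(proj(W,[486,-118.5,20]))
E
```

```text
t 3.45 tcp [ 491.  -157.8  114. ] head 8.40 tilt [ 0.0022 -0.0022 -1.    ] j [-0.438  0.472  1.934 -0.002  0.733 -0.584] F [-0.1  0.   0.1] M [-0.087  0.073 -0.038] open 0.997
[[318.25152283 159.02036107]]
```

View pics/w3.png

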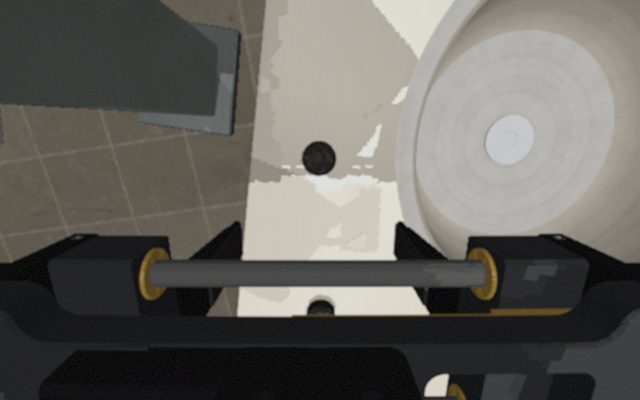

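```bash
python3 lp.py w3 319 158;  python3 - <<'E'
from h import *
W=np.load('w3.npz')
for q in [(385,158),(400,158),(406,158),(420,158)]: print(q,pixd(W,*q,W['d'][q[1],q[0]]).round())
plan([486.1,-118.6,3],8.03);plan([486.1,-118.6,30],8.03)
E
```

```text
blob [  9   9  32  33 840] [318.58452381 157.91547619]
10 [ 486.4 -118.6   10. ]
20 [ 486.2 -117.5   20. ]
depth top 944 [ 486.1 -118.1   20.1] ((486.1784973144531, -118.87362670898438), 16.14457130432129) 20.452423471376527
(385, 158) [ 551. -110.   -1.]
(400, 158) [ 565. -108.    3.]
(406, 158) [ 570. -107.    4.]
(420, 158) [ 637. -114. -141.]
t 3.50 tcp [ 491.1 -157.9  114.1] head 8.39 tilt [ 0.0024 -0.0023 -1.    ] j [-0.439  0.472  1.933 -0.002  0.733 -0.584] F [ 0.4 -0.3 -0.1] M [-0.068  0.023  0.038] open 0.999
 total shift [111.    0.6 -39.9]
 total turn [ 0.0063  0.0026 -0.0021]
t 3.50 tcp [ 491.1 -157.9  114.1] head 8.39 tilt [ 0.0024 -0.0023 -1.    ] j [-0.439  0.472  1.933 -0.002  0.733 -0.584] F [ 0.4 -0.3 -0.1] M [-0.068  0.023  0.038] open 0.999
 total shift [ 84.    0.7 -39.8]
 total turn [ 0.0063  0.0026 -0.0021]
```

Request:
servo_tool --steps "5 0 -15 0.006 0.003 -0.002 60; 10 0 -15 0 0 0 60; 20 0 -10 0 0 0 60; 20 0 0 0 0 0 60; 15 0 0 0 0 0 60; 8 0 0 0 0 0 60; 0 0 0 0 0 0 60; 0 0 0 0 0 0 60"

```text
t: 4.3
eef_pos: [484.7, -113.5, 34.4]
tcp_rot: [1.474, 1.568, 0.039]
ft_force: [0.5, 0.1, 1.5]
opening: 0.634
```

```bash
python3 - <<'E'
from h import *
plan([486.2,-118.4,3],8.03)
E
```

```text
t 4.30 tcp [ 484.7 -113.5   34.4] head 7.76 tilt [ 2.5e-03  1.0e-04 -1.0e+00] j [-3.630e-01  5.890e-01  2.033e+00  2.000e-03  5.170e-01 -5.010e-01] F [0.5 0.1 1.5] M [-0.072  0.108 -0.003] open 0.634
 total shift [31.4  0.7  5. ]
 total turn [-0.0046  0.0002 -0.0025]
```

Request:
servo_tool --steps "3 0.5 4 -0.004 0 -0.002 60; 6 0 0 0 0 0 60; 8 0 0 0 0 0 60; 8 0 0 0 0 0 60; 4 0 0 0 0 0 60; 1 0 0 0 0 0 60; 0 0 0 0 0 0 60; 0 0 0 0 0 0 60"

```text
t: 5.1
eef_pos: [486.6, -118.3, 3.1]
tcp_rot: [1.05, 1.568, -0.382]
ft_force: [0.2, 0.1, -1.0]
opening: 0.631
```

```bash
python3 - <<'E'
from h import *
plan([486.2,-118.4,3],8.03)
E
```

```text
t 5.10 tcp [ 486.6 -118.3    3.1] head 7.95 tilt [ 0.0026 -0.001  -1.    ] j [-0.37   0.65   2.04  -0.     0.448 -0.509] F [ 0.2  0.1 -1. ] M [-0.085  0.076  0.017] open 0.631
 total shift [ 0.1 -0.4  0. ]
 total turn [-0.0013  0.0014 -0.0024]
```

Request:
servo_tool --steps "0 -0.4 0 0 0 0 0; 0 0 0 0 0 0 0; 0 0 0 0 0 0 0; 0 0 0 0 0 0 0; 0 0 0 0 0 0 0; 0 0 0 0 0 0 0; 0 0 0 0 0 0 0; 0 0 0 0 0 0 0"

```text
t: 5.9
eef_pos: [486.4, -118.4, 3.8]
tcp_rot: [1.054, 1.567, -0.378]
ft_force: [-0.4, -0.2, -0.1]
opening: 0.334
```

```bash
python3 - <<'E'
from h import *
plan([486.2,-118.4,120],8.03); plan([560.9,101.4,80],8.03)
E
```

```text
t 5.90 tcp [ 486.4 -118.4    3.8] head 7.96 tilt [ 0.0037 -0.0015 -1.    ] j [-0.371  0.649  2.041 -0.     0.448 -0.51 ] F [-0.4 -0.2 -0.1] M [-0.061  0.026  0.007] open 0.334
 total shift [-116.2    0.2    0.2]
 total turn [-0.0012  0.002  -0.0035]
t 5.90 tcp [ 486.4 -118.4    3.8] head 7.96 tilt [ 0.0037 -0.0015 -1.    ] j [-0.371  0.649  2.041 -0.     0.448 -0.51 ] F [-0.4 -0.2 -0.1] M [-0.061  0.026  0.007] open 0.334
 total shift [ -76.2  104.4 -207.2]
 total turn [-0.0012  0.002  -0.0035]
```

Gripped: opening 31.8 mm, against a 32 mm loupe. Lifting, then over to the stand for one settled re-measurement.

Request:
servo_tool --steps "-20 0 0 0 0 0 0; -35 0 0 0 0 0 0; -30 10 -20 0 0 0 0; -25 20 -35 0 0 0 0; -20 20 -40 0 0 0 0; -15 20 -40 0 0 0 0; 0 15 -20 0 0 0 0; 0 0 0 0 0 0 0"

```text
t: 6.7
eef_pos: [550.7, 52.7, 155.1]
tcp_rot: [1.716, 1.567, 0.28]
ft_force: [-0.1, -0.5, -0.4]
opening: 0.33
```

```bash
python3 - <<'E'
from h import *
plan([562,85,180],8.03)
E
```

```text
t 6.70 tcp [550.7  52.7 155.1] head 7.75 tilt [ 0.0039  0.0011 -1.    ] j [-0.025  0.459  1.806  0.002  0.873 -0.161] F [-0.1 -0.5 -0.4] M [-0.082 -0.005  0.003] open 0.330
 total shift [-24.9  15.7 -30.5]
 total turn [-0.005  -0.0006 -0.004 ]
```

Request:
servo_tool --steps "-6 6 -10 -0.003 0 0 0; -8 5 -12 0 0 -0.004 0; -6 2 -6 0 0 0 0; 0 0 0 0 0 0 0; 0 0 0 0 0 0 0; 0 0 0 0 0 0 0; 0 0 0 0 0 0 0; 0 0 0 0 0 0 0"

```text
t: 7.5
eef_pos: [558.9, 81.7, 175.9]
tcp_rot: [-1.719, 1.567, 3.129]
ft_force: [0.1, -0.2, -0.0]
opening: 0.324
```

```bash
python3 look.py wrist w4; python3 - <<'E'
from h import *
W=np.load('w4.npz');p=W['p']
u,v,P=cloud(W,W['d'])
m=(abs(P[:,0]-550)<75)&(P[:,1]>30)&(v<225)&(P[:,1]<320)
P=P[m]
k=(P[:,2]>9)&(P[:,2]<19)
print(cv2.minAreaRect(P[k][:,:2].astype(np.float32)))
k=(P[:,2]>66)&(P[:,2]<80); print('inner',P[k].mean(0),cv2.minAreaRect(P[k][:,:2].astype(np.float32)))
cv2.imwrite('pics/w4c.png',cv2.resize(p[0:235,250:420],None,fx=2.5,fy=2.5,interpolation=cv2.INTER_CUBIC))
E
```

```text
t 7.50 tcp [558.9  81.7 175.9] head 7.79 tilt [-0.0034  0.     -1.    ] j [ 0.028  0.45   1.751  0.     0.943 -0.108] F [ 0.1 -0.2 -0. ] M [-0.105  0.046  0.005] open 0.324
((552.1637573242188, 163.82582092285156), (100.49919128417969, 223.60804748535156), 7.991031646728516)
inner [541.03223756 241.63510273  74.41015573] ((541.2439575195312, 241.32310485839844), (26.950578689575195, 20.9466495513916), 8.54565143585205)
```

View pics/w4.png

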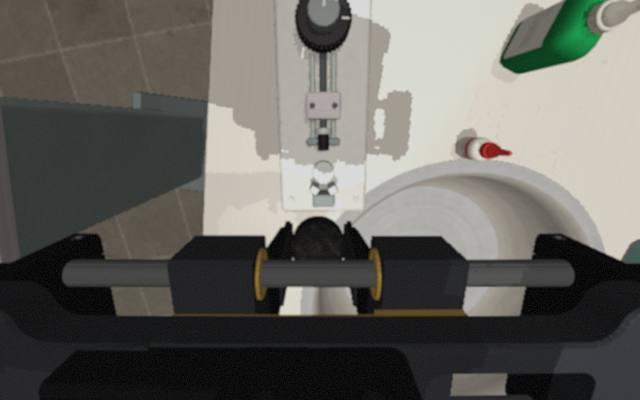

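The picture shows the held loupe at (318,240) between the fingers; the vee/seat is at (323,180), nose (322,142), jaw (323,105). I'll measure both in the same frame.

```bash
python3 - <<'E'
from h import *
from scipy.optimize import least_squares
a=np.radians(8.0);X=np.array([np.cos(a),np.sin(a)]);Y=np.array([-np.sin(a),np.cos(a)])
for n in ('w1','w4'):
    W=np.load(n+'.npz');u,v,P=cloud(W,W['d'])
    m=(abs(P[:,0]-550)<85)&(P[:,1]>25)&(v<228)&(P[:,1]<330)&(P[:,2]>9)&(P[:,2]<19)
    Q=P[m][:,:2]; x=Q@X;y=Q@Y
    print(n,'x mid',(np.percentile(x,.3)+np.percentile(x,99.7))/2,np.ptp(x),'y min',np.percentile(y,[0,.2,1]),'max',y.max())
    for lab,(lo,hi) in dict(seat=(26,34),vee=(40,50),nose=(40,52)).items():
        k=(P[:,2]>lo)&(P[:,2]<hi)&(abs(P[:,:2]@X-(550.4*X[0]+175.7*X[1]))<22)&(v<228)
        q=P[k]; yy=q[:,:2]@Y-(np.array([550.4,175.7])@Y); xx=q[:,:2]@X-(np.array([550.4,175.7])@X)
        h=np.histogram(yy,np.arange(-110,40,5)); print(lab,k.sum(),list(zip(h[1][:-1],h[0])), )
        if lab=='seat': 
            kk=(yy>-95)&(yy<-55); print('seat pts',xx[kk].mean(),yy[kk].min(),yy[kk].max(),xx[kk].min(),xx[kk].max(),np.median(q[kk][:,2]))
    k=(P[:,2]>66)&(P[:,2]<80)&(P[:,1]<290)&(P[:,1]>200);q=P[k]
    print('inner x',(q[:,:2]@X).min(),(q[:,:2]@X).max(),'ymin',(q[:,:2]@Y).min())
W=np.load('w4.npz');u,v,P=cloud(W,W['d'])
k=(abs(u-318)<40)&(v>205)&(v<262); 
q=P[k];print(np.histogram(q[:,2],np.arange(0,260,10)))
kk=(q[:,2]>180)&(q[:,2]<200);print(kk.sum(),q[kk].mean(0),q[kk].min(0),q[kk].max(0),np.median(q[kk][:,2]))
E
```

```text
w1 x mid 569.5134276312406 100.66096692974304 y min [-27.77346683 -26.20247404 -24.01892739] max 222.52903371787932
seat 961 [(np.int64(-110), np.int64(0)), (np.int64(-105), np.int64(0)), (np.int64(-100), np.int64(17)), (np.int64(-95), np.int64(7)), (np.int64(-90), np.int64(24)), (np.int64(-85), np.int64(55)), (np.int64(-80), np.int64(73)), (np.int64(-75), np.int64(74)), (np.int64(-70), np.int64(61)), (np.int64(-65), np.int64(15)), (np.int64(-60), np.int64(0)), (np.int64(-55), np.int64(0)), (np.int64(-50), np.int64(7)), (np.int64(-45), np.int64(78)), (np.int64(-40), np.int64(61)), (np.int64(-35), np.int64(25)), (np.int64(-30), np.int64(36)), (np.int64(-25), np.int64(31)), (np.int64(-20), np.int64(0)), (np.int64(-15), np.int64(0)), (np.int64(-10), np.int64(0)), (np.int64(-5), np.int64(1)), (np.int64(0), np.int64(0)), (np.int64(5), np.int64(23)), (np.int64(10), np.int64(49)), (np.int64(15), np.int64(49)), (np.int64(20), np.int64(55)), (np.int64(25), np.int64(52)), (np.int64(30), np.int64(51))]
seat pts 0.13365942164151254 -91.89620899541767 -62.87785712607871 -14.098370762967079 15.057
[... 4653 characters left out ...]
4(5), np.int64(68)), (np.int64(10), np.int64(0)), (np.int64(15), np.int64(0)), (np.int64(20), np.int64(0)), (np.int64(25), np.int64(0)), (np.int64(30), np.int64(0))]
inner x 556.0914384027711 794.0159467324933 ymin 126.94461939932022
(array([ 755,  359,    0,    0,   21,    0,    0,    0,    0,    0,    0,
          0,    0,    0,    0,    0,    0,  173,  572, 1720,  228,  179,
        100,    0,    0]), array([  0,  10,  20,  30,  40,  50,  60,  70,  80,  90, 100, 110, 120,
       130, 140, 150, 160, 170, 180, 190, 200, 210, 220, 230, 240, 250]))
2292 [558.17719827  88.02940557 191.25704209] [535.53908625  70.73883126 180.03383028] [579.60590517  97.92108069 199.99755378] 192.34178585547514
```

View pics/w4c.png

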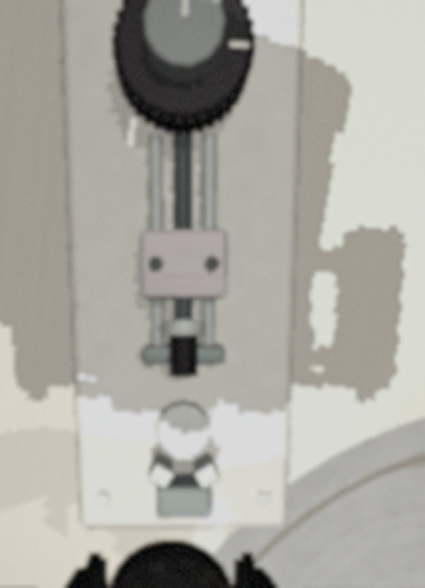

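Both views agree: seat centre at (561.0,101.4), top 30.5 mm, and the nose gap is about 7–8 mm to a home loupe. I'll place the loupe about 1.5 mm to the jaw side, clear of the vee.

```bash
python3 - <<'E'
from h import *
plan([560.8,102.9,60],8.03)
E
```

```text
t 7.55 tcp [558.9  81.7 175.9] head 7.78 tilt [-0.0035  0.     -1.    ] j [ 0.028  0.45   1.751  0.     0.943 -0.108] F [ 0.2  0.6 -0.5] M [-0.046  0.023 -0.05 ] open 0.332
 total shift [115.8   5.2 -20.7]
 total turn [-0.0043 -0.0005  0.0035]
```

Request:
servo_tool --steps "5 0.5 -8 -0.004 0 0.003 0; 15 0.5 -8 0 0 0 0; 25 0 -4 0 0 0 0; 25 0 0 0 0 0 0; 25 0 0 0 0 0 0; 12 0 0 0 0 0 0; 0 0 0 0 0 0 0; 0 0 0 0 0 0 0"

```text
t: 8.35
eef_pos: [557.0, 105.0, 64.4]
tcp_rot: [1.99, 1.569, 0.56]
ft_force: [0.2, 0.1, -0.6]
opening: 0.326
```

```bash
python3 - <<'E'
from h import *
plan([560.8,102.9,35],8.03)
E
```

```text
t 8.35 tcp [557.  105.   64.4] head 8.07 tilt [ 0.0016  0.001  -1.    ] j [ 6.900e-02  6.030e-01  1.845e+00  1.000e-03  6.920e-01 -7.300e-02] F [ 0.2  0.1 -0.6] M [-0.036  0.005  0.012] open 0.326
 total shift [29.4  3.4  2.6]
 total turn [ 0.0006 -0.0008 -0.0017]
```

Request:
servo_tool --steps "2 3.4 2.4 0 0 0 0; 2 0 0 0 0 0 0; 5 0 0 0 0 0 0; 6 0 0 0 0 0 0; 4 0 0 0 0 0 0; 2 0 0 0 0 0 0; 0 0 0 0 0 0 0; 0 0 0 0 0 0 0"

```text
t: 9.15
eef_pos: [562.6, 103.0, 44.6]
tcp_rot: [1.64, 1.564, 0.209]
ft_force: [0.0, 0.3, -1.0]
opening: 0.329
```

```bash
python3 - <<'E'
from h import *
plan([560.8,102.9,34.5],8.03)
E
```

```text
t 9.15 tcp [562.6 103.   44.6] head 8.04 tilt [ 0.0064  0.0014 -1.    ] j [ 0.065  0.638  1.847  0.002  0.651 -0.077] F [ 0.   0.3 -1. ] M [-0.09  -0.013 -0.005] open 0.329
 total shift [10.1 -1.8 -0.2]
 total turn [ 0.0003 -0.0005 -0.0066]
```

Request:
servo_tool --steps "2 -1.5 0 0 0 -0.005 0; 3 0 0 0 0 0 0; 3 0 0 0 0 0 0; 1.5 0 0 0 0 0 0; 0 0 0 0 0 0 0; 0 0 0 0 0 0 0; 0 0 0 0 0 0 0; 0 0 0 0 0 0 0"

```text
t: 9.95
eef_pos: [561.2, 102.8, 34.5]
tcp_rot: [1.805, 1.569, 0.375]
ft_force: [0.6, -0.5, -0.4]
opening: 0.328
```

```bash
python3 - <<'E'
from h import *
plan([560.8,102.9,34],8.03)
E
```

```text
t 9.95 tcp [561.2 102.8  34.5] head 8.05 tilt [ 1.6e-03  6.0e-04 -1.0e+00] j [ 6.500e-02  6.530e-01  1.852e+00  1.000e-03  6.340e-01 -7.600e-02] F [ 0.6 -0.5 -0.4] M [-0.084  0.037  0.016] open 0.328
 total shift [ 0.5 -0.3 -0.2]
 total turn [ 0.0004 -0.0004 -0.0016]
```

Request:
servo_tool --steps "0.5 -0.3 0 0 0 0 0; 0.5 0 0 0 0 0 0; 0 0 0 0 0 0 0; 0 0 0 0 0 0 0; 0 0 0 0 0 0 36; 0 0 0 0 0 0 40; 0 0 0 0 0 0 45; 0 0 0 0 0 0 48"

```text
t: 10.75
eef_pos: [561.0, 102.7, 33.8]
tcp_rot: [1.721, 1.568, 0.291]
ft_force: [-0.0, 0.4, -0.5]
opening: 0.488
```

```bash
python3 - <<'E'
from h import *
plan([560.8,102.9,34],8.03)
E
```

```text
t 10.75 tcp [561.  102.7  33.8] head 8.05 tilt [ 2.2e-03  7.0e-04 -1.0e+00] j [ 6.500e-02  6.540e-01  1.853e+00  1.000e-03  6.320e-01 -7.600e-02] F [-0.   0.4 -0.5] M [-0.111  0.094 -0.   ] open 0.488
 total shift [-0.2 -0.2 -0.2]
 total turn [ 0.0004 -0.0003 -0.0023]
```

Released. Now retreat straight up, then back to a viewing pose.

Request:
servo_tool --steps "-5 0 0 0 0 0 52; -12 0 0 0 0 0 52; -25 0 0 0 0 0 52; -30 0 5 0 0 0 60; -25 0 10 0 0 0 70; -12 0 6 0 0 0 70; 0 0 0 0 0 0 70; 0 0 0 0 0 0 70"

```text
t: 11.55
eef_pos: [563.7, 81.5, 152.1]
tcp_rot: [1.55, 1.566, 0.12]
ft_force: [1.5, -0.4, 0.3]
opening: 0.735
```

```bash
python3 look.py wrist w5; python3 look.py side s5; python3 - <<'E'
from h import *
p=np.load('w5.npz')['p'];cv2.imwrite('pics/w5c.png',cv2.resize(p[0:240,230:430],None,fx=2.5,fy=2.5,interpolation=cv2.INTER_CUBIC))
p=np.load('s5.npz')['p'];cv2.imwrite('pics/s5c.png',cv2.resize(p[140:240,240:370],None,fx=4,fy=4,interpolation=cv2.INTER_CUBIC))
E
```

```text
t 11.55 tcp [563.7  81.5 152.1] head 8.07 tilt [ 4.8e-03  6.0e-04 -1.0e+00] j [ 2.70e-02  4.83e-01  1.77e+00  1.00e-03  8.84e-01 -1.14e-01] F [ 1.5 -0.4  0.3] M [-0.039  0.087 -0.022] open 0.735
t 11.60 tcp [563.7  81.6 152. ] head 8.08 tilt [ 4.6e-03  6.0e-04 -1.0e+00] j [ 2.80e-02  4.83e-01  1.77e+00  1.00e-03  8.84e-01 -1.14e-01] F [-0.2  0.4  0.5] M [-0.047  0.023 -0.006] open 0.733
```

View pics/w5c.png

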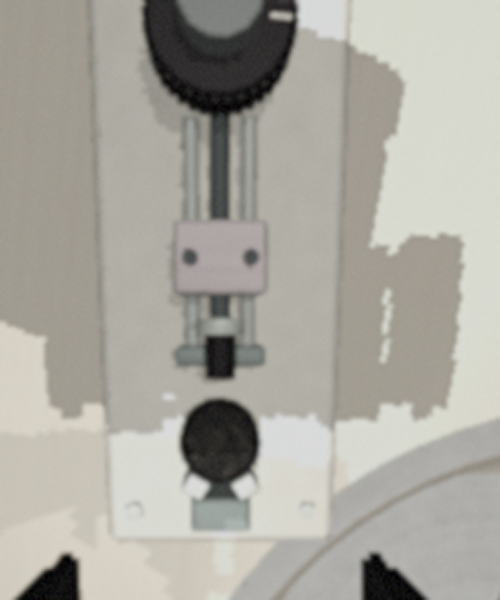

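View pics/s5c.png

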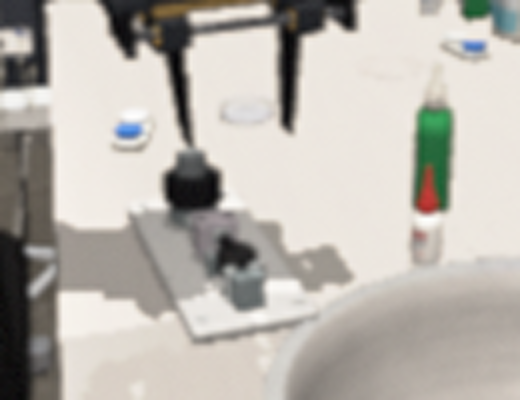

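The loupe stands on the seat against the vee, at crop (220,441), with the nose tip at crop (220,378). I'll measure the gap.

```bash
python3 - <<'E'
from h import *
a=np.radians(8.0);X=np.array([np.cos(a),np.sin(a)]);Y=np.array([-np.sin(a),np.cos(a)]);o=np.array([550.4,175.7])
W=np.load('w5.npz');u,v,P=cloud(W,W['d']);x=(P[:,:2]-o)@X;y=(P[:,:2]-o)@Y
k=(abs(x)<22)&(abs(y+75)<24)&(P[:,2]>46.5)&(P[:,2]<54)
q=np.c_[x,y][k].astype(np.float32);print('loupe',k.sum(),q.mean(0),cv2.minEnclosingCircle(q),np.median(P[k][:,2]))
k=(abs(x)<4)&(y>-58)&(y<-25)&(P[:,2]>38)&(P[:,2]<52);print('nose ymin',np.sort(y[k])[:8],np.median(P[k][:,2]))
for c,vv in ((318,378/2.5),(318,160)): print((pix2plane(W,c,vv,39)[:2]-o)@Y,(pix2plane(W,c,vv,45)[:2]-o)@Y)
k=(abs(x)<25)&(y>-28)&(y<15)&(P[:,2]>44)&(P[:,2]<51);print('jaw',x[k].min(),x[k].max(),y[k].min(),y[k].max())
k=(P[:,2]>30)&(abs(x)<12)&(y>10)&(y<45);print('rod z',np.median(P[k][:,2]),P[k][:,2].max())
k=(P[:,2]>14.5)&(P[:,2]<29)&(abs(x)<40)&(y>15)&(y<40); print(np.percentile(P[k][:,2],[50,95]),x[k].min(),x[k].max())
# ring mark in w1
W=np.load('w1.npz');
for q,z in (((357,64),56),((340,49),74.5)):
    r=pix2plane(W,*q,z)[:2]-(o+70*Y); print('mark',np.hypot(*r),np.degrees(np.arctan2(r@Y,r@X)))
print('ring centre',o+70*Y)
plan([540.7,245.0,150],50)
E
```

```text
loupe 839 [ 5.606919e-02 -7.326042e+01] ((-0.4332588016986847, -77.9916763305664), 19.76180076599121) 50.432000066223154
nose ymin [-49.34980671 -49.33780136 -49.32253121 -49.26421275 -49.26338766
 -49.23969942 -49.22548735 -49.14481307] 45.58555470547948
-50.00208750091488 -49.455016798428446
-58.5303665121765 -57.80293882439805
jaw -16.63158329544328 17.293977965258744 -27.999611838195978 7.022767106312162
rod z 44.29153472764938 54.80665533471393
[15.68038836 27.66764893] -39.93769684380787 39.7862577846852
mark 21.31435868089128 -3.7946251679125145
mark 7.816168071472982 78.08964812207603
ring centre [540.65788293 245.01876481]
t 11.65 tcp [563.5  81.6 151.4] head 8.09 tilt [ 3.7e-03  5.0e-04 -1.0e+00] j [ 2.80e-02  4.84e-01  1.77e+00  1.00e-03  8.84e-01 -1.14e-01] F [-0.3 -0.4 -0.2] M [-0.084  0.045  0.062] open 0.736
 total shift [   1.4    0.4 -164.9]
 total turn [-0.7315  0.0014 -0.0035]
```

Nose tip at y'=-49.9, so the gap to a home loupe (front at -59) is about 9 mm. That predicts contact after about 0.77 rad and 10 N at about 0.92 rad. I'll start with the jaws about +28° off the stand's x axis, so the turn passes symmetrically and stays clear of the rods.

Request:
servo_tool --steps "0 0 -20 0 0 0 75; 0 0 -40 0 0 0 75; 0 0 -45 0 0 0 75; 0 0 -35 -0.1 0 0 75; 0 0 -12 -0.12 0 0 75; 0 0 0 -0.12 0 0 75; 0 0 0 -0.1 0 0 75; 0 0 0 -0.03 0 0 75"

```text
t: 12.45
eef_pos: [536.3, 239.7, 143.2]
tcp_rot: [-1.927, 1.561, -2.867]
ft_force: [0.5, -0.3, 0.9]
opening: 0.786
```

```bash
python3 - <<'E'
from h import *
plan([540.7,245.0,110],36)
E
```

```text
t 12.45 tcp [536.3 239.7 143.2] head 36.18 tilt [-0.0092 -0.0026 -1.    ] j [ 0.308  0.522  1.724  0.     0.905 -0.324] F [ 0.5 -0.3  0.9] M [-0.055  0.014 -0.063] open 0.786
 total shift [33.2  6.9 -1.6]
 total turn [ 0.0031 -0.0033  0.0089]
```

Request:
servo_tool --steps "5 5 -1.5 0.003 -0.003 0.008 75; 10 2 0 0 0 0 75; 10 0 0 0 0 0 75; 6 0 0 0 0 0 75; 0 0 0 0 0 0 75; 0 0 0 0 0 0 75; 0 0 0 0 0 0 75; 0 0 0 0 0 0 75"

```text
t: 13.25
eef_pos: [540.0, 245.6, 106.1]
tcp_rot: [-1.888, 1.565, -2.833]
ft_force: [-0.2, 0.7, -0.2]
opening: 0.788
```

```bash
python3 - <<'E'
from h import *
plan([540.7,245.0,25],36)
E
python3 look.py side s6;python3 look.py wrist w6; python3 - <<'E'
from h import *
p=np.load('s6.npz')['p'];cv2.imwrite('pics/s6c.png',cv2.resize(p[120:240,230:370],None,fx=4,fy=4,interpolation=cv2.INTER_CUBIC))
E
```

```text
t 13.25 tcp [540.  245.6 106.1] head 35.84 tilt [-0.0056 -0.0018 -1.    ] j [ 0.316  0.575  1.744  0.     0.829 -0.31 ] F [-0.2  0.7 -0.2] M [-0.055 -0.004 -0.016] open 0.788
 total shift [81.1  0.7  1.1]
 total turn [-0.0029 -0.0018  0.0056]
t 13.25 tcp [540.  245.6 106.1] head 35.84 tilt [-0.0056 -0.0018 -1.    ] j [ 0.316  0.575  1.744  0.     0.829 -0.31 ] F [-0.2  0.7 -0.2] M [-0.055 -0.004 -0.016] open 0.788
t 13.30 tcp [540.  245.6 106.1] head 35.84 tilt [-0.0055 -0.0018 -1.    ] j [ 0.316  0.575  1.744  0.     0.829 -0.31 ] F [-0.5 -0.1 -0.9] M [-0.087  0.021  0.008] open 0.791
```

View pics/s6c.png

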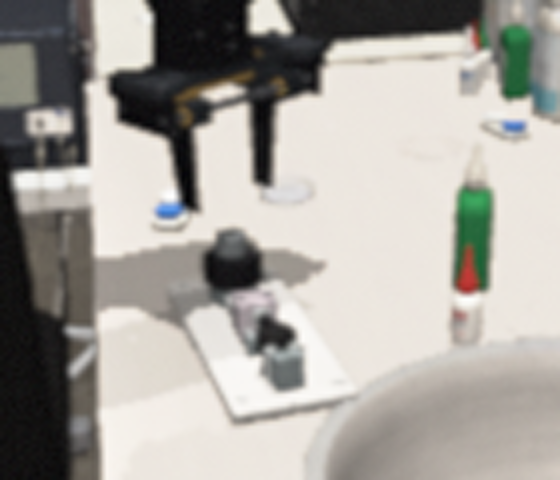

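View pics/w6.png

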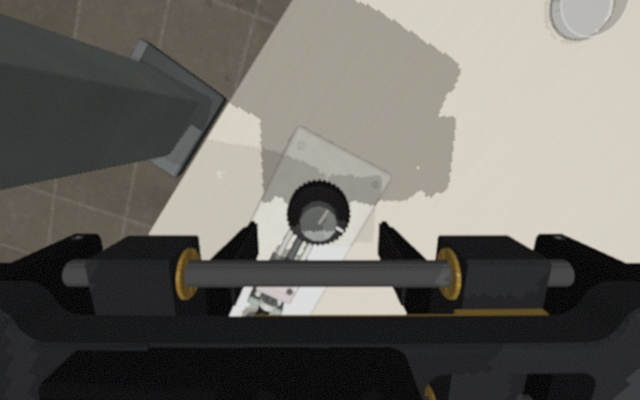

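The knob is at (318,212), centred between the fingers, and the side view shows the path is clear. Descending.

Request:
servo_tool --steps "8 0.7 1 0 0 0.005 75; 14 0 0 0 0 0 75; 14 0 0 0 0 0 75; 12 0 0 0 0 0 75; 8 0 0 0 0 0 75; 2 0 0 0 0 0 75; 0 0 0 0 0 0 75; 0 0 0 0 0 0 75"

```text
t: 14.15
eef_pos: [540.9, 245.1, 42.6]
tcp_rot: [-2.902, 1.569, 2.435]
ft_force: [-0.4, -0.3, 0.1]
opening: 0.788
```

```bash
python3 - <<'E'
from h import *
plan([540.7,245.0,25],36)
E
```

```text
t 14.15 tcp [540.9 245.1  42.6] head 35.83 tilt [-0.0015  0.0013 -1.    ] j [ 0.313  0.664  1.787  0.003  0.692 -0.314] F [-0.4 -0.3  0.1] M [-0.071 -0.042 -0.033] open 0.788
 total shift [17.6 -0.2  0. ]
 total turn [-0.003  -0.002   0.0005]
```

Request:
servo_tool --steps "5 -0.2 0 -0.003 0 0 75; 6 0 0 0 0 0 75; 4 0 0 0 0 0 75; 1.5 0 0 0 0 0 75; 0 0 0 0 0 0 60; 0 0 0 0 0 0 54; 0 0 0 0 0 0 54; 0 0 0 0 0 0 54"

```text
t: 14.95
eef_pos: [541.3, 245.2, 25.9]
tcp_rot: [2.195, 1.569, 1.253]
ft_force: [-0.3, -0.6, 1.0]
opening: 0.576
```

```bash
python3 - <<'E'
from h import *
plan([540.7,245.0,25],36)
E
```

```text
t 14.95 tcp [541.3 245.2  25.9] head 36.02 tilt [ 7.e-04  2.e-03 -1.e+00] j [ 0.313  0.689  1.795  0.003  0.656 -0.317] F [-0.3 -0.6  1. ] M [-0.011 -0.052  0.002] open 0.576
 total shift [ 0.9 -0.6 -0.2]
 total turn [ 0.0003 -0.0012 -0.0017]
```

Request:
servo_tool --steps "0.8 -0.5 -0.2 0 0 0 54; 0 0 0 0 0 0 54; 0 0 0 0 0 0 0; 0 0 0 0 0 0 0; 0 0 0 0 0 0 0; 0 0 0 0 0 0 0; 0 0 0 0 0 0 0; 0 0 0 0 0 0 0"

```text
t: 15.75
eef_pos: [540.4, 244.8, 25.3]
tcp_rot: [2.394, 1.569, 1.452]
ft_force: [-1.5, -0.5, 0.7]
opening: 0.521
```

```bash
python3 - <<'E'
from h import *
plan([540.7,245.0,25],36)
E
python3 look.py wrist w7
```

```text
t 15.75 tcp [540.4 244.8  25.3] head 36.03 tilt [ 2.0e-04  1.7e-03 -1.0e+00] j [ 0.313  0.69   1.797  0.003  0.654 -0.318] F [-1.5 -0.5  0.7] M [-0.156  0.095  0.025] open 0.521
 total shift [0.3 0.3 0. ]
 total turn [ 0.0006 -0.0012 -0.0011]
t 15.75 tcp [540.4 244.8  25.3] head 36.03 tilt [ 2.0e-04  1.7e-03 -1.0e+00] j [ 0.313  0.69   1.797  0.003  0.654 -0.318] F [-1.5 -0.5  0.7] M [-0.156  0.095  0.025] open 0.521
```

View pics/w7.png

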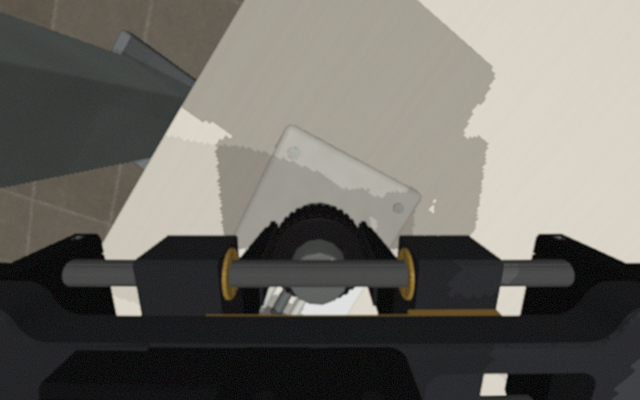

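Ring gripped at 49.5 mm opening. First turn: about 0.45 rad, safely before the expected contact.

Request:
servo_tool --steps "0 0 0 0.04 0 0 0; 0 0 0 0.06 0 0 0; 0 0 0 0.06 0 0 0; 0 0 0 0.06 0 0 0; 0 0 0 0.06 0 0 0; 0 0 0 0.05 0 0 0; 0 0 0 0.04 0 0 0; 0 0 0 0.02 0 0 0"

```text
t: 16.6
eef_pos: [540.8, 245.0, 25.3]
tcp_rot: [1.777, 1.569, 0.435]
ft_force: [0.2, -0.8, 0.0]
opening: 0.523
```

```bash
python3 - <<'E'
from h import *
plan([540.7,245.0,25],36)
E
```

```text
t 16.60 tcp [540.8 245.   25.3] head 13.10 tilt [ 1.4e-03  6.0e-04 -1.0e+00] j [0.314 0.69  1.797 0.    0.653 0.085] F [ 0.2 -0.8  0. ] M [-0.175  0.161  0.289] open 0.523
 total shift [ 0.3 -0.1 -0.1]
 total turn [-0.3997 -0.     -0.0016]
```

Turned 0.40 rad. Mz is 0.289 Nm, which is pure friction, so the wrist moment is a good gauge: 10 N should give about 0.42. Continue.

Request:
servo_tool --steps "0 0 0 0.03 0 0 0; 0 0 0 0.04 0 0 0; 0 0 0 0.05 0 0 0; 0 0 0 0.05 0 0 0; 0 0 0 0.04 0 0 0; 0 0 0 0.03 0 0 0; 0 0 0 0.02 0 0 0; 0 0 0 0.02 0 0 0"

```text
t: 17.4
eef_pos: [541.0, 245.0, 25.3]
tcp_rot: [1.585, 1.569, -0.043]
ft_force: [-0.8, -0.7, 0.3]
opening: 0.525
```

```bash
python3 - <<'E'
from h import *
from cell import sensors
plan([540.7,245.0,25],36)
print([round(float(sensors.state()['moment'][2]),3) for _ in range(6)])
E
```

```text
t 17.40 tcp [541.  245.   25.3] head -3.27 tilt [ 2.1e-03 -1.0e-04 -1.0e+00] j [ 3.140e-01  6.900e-01  1.797e+00 -1.000e-03  6.530e-01  3.720e-01] F [-0.8 -0.7  0.3] M [-0.223  0.127  0.283] open 0.525
 total shift [ 0.3 -0.3 -0. ]
 total turn [-0.6855  0.0007 -0.002 ]
[0.283, 0.283, 0.283, 0.283, 0.283, 0.283]
```

Request:
servo_tool --steps "0 0 0 0.015 0 0 0; 0 0 0 0.015 0 0 0; 0 0 0 0.015 0 0 0; 0 0 0 0.015 0 0 0; 0 0 0 0.015 0 0 0; 0 0 0 0.015 0 0 0; 0 0 0 0.015 0 0 0; 0 0 0 0.015 0 0 0"

```text
t: 18.2
eef_pos: [541.1, 244.9, 25.3]
tcp_rot: [1.691, 1.568, -0.066]
ft_force: [-0.1, 0.2, 0.3]
opening: 0.521
```

```bash
python3 - <<'E'
from h import *
plan([540.7,245.0,25],36)
E
python3 look.py side s8;python3 look.py top t8; python3 - <<'E'
from h import *
p=np.load('s8.npz')['p'];cv2.imwrite('pics/s8c.png',cv2.resize(p[160:230,260:340],None,fx=7,fy=7,interpolation=cv2.INTER_CUBIC))
p=np.load('t8.npz')['p'];cv2.imwrite('pics/t8c.png',cv2.resize(p[170:250,230:330],None,fx=6,fy=6,interpolation=cv2.INTER_CUBIC))
E
```

```text
t 18.20 tcp [541.1 244.9  25.3] head -10.66 tilt [ 2.4e-03 -2.0e-04 -1.0e+00] j [ 3.140e-01  6.900e-01  1.796e+00 -1.000e-03  6.530e-01  5.010e-01] F [-0.1  0.2  0.3] M [-0.232  0.153  0.415] open 0.521
 total shift [ 0.3 -0.4  0. ]
 total turn [-8.144e-01  7.000e-04 -2.300e-03]
t 18.20 tcp [541.1 244.9  25.3] head -10.66 tilt [ 2.4e-03 -2.0e-04 -1.0e+00] j [ 3.140e-01  6.900e-01  1.796e+00 -1.000e-03  6.530e-01  5.010e-01] F [-0.1  0.2  0.3] M [-0.232  0.153  0.415] open 0.521
t 18.25 tcp [541.1 245.   25.3] head -10.71 tilt [ 2.3e-03 -2.0e-04 -1.0e+00] j [ 3.140e-01  6.900e-01  1.796e+00 -1.000e-03  6.530e-01  5.030e-01] F [-0.7 -1.1  0.3] M [-0.211  0.086  0.28 ] open 0.521
```

View pics/s8c.png

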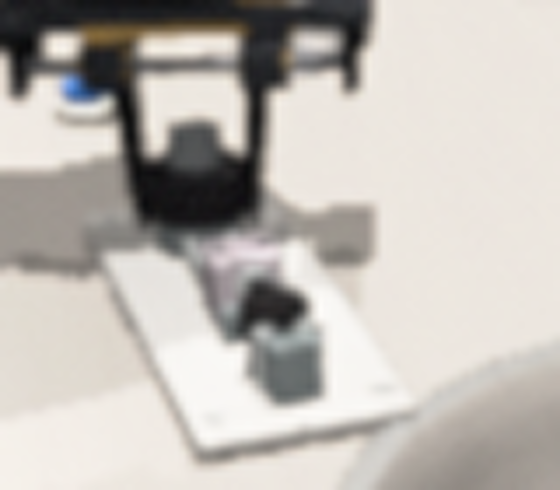

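View pics/t8c.png

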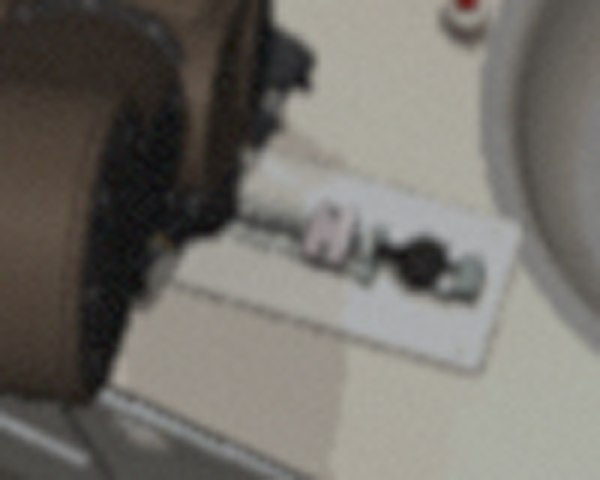

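The side and top views show the nose at the loupe. Mz is noisy (0.415, then 0.28), so I'll take a few readings to average.

```bash
python3 - <<'E'
from h import *
from cell import sensors,read_camera
m=[]
for i in range(8):
    read_camera("wrist" if i%2 else "top"); s=sensors.state(); m.append(s['moment'][2]); 
print(np.round(m,3),np.mean(m),np.std(m)); plan(None,36)
E
```

```text
[0.121 0.035 0.013 0.059 0.024 0.05  0.049 0.041] 0.049174754432359566 0.030592588780864734
t 18.70 tcp [541.1 245.   25.3] head -10.59 tilt [ 2.3e-03 -1.0e-04 -1.0e+00] j [ 3.140e-01  6.900e-01  1.796e+00 -1.000e-03  6.530e-01  5.000e-01] F [ 0.3 -0.8  0.3] M [-0.204  0.129  0.041] open 0.520
 total turn [-8.132e-01  7.000e-04 -2.300e-03]
```

At rest the moment relaxes, so only readings while turning count (noise about 0.03 Nm). One small moving step for another reading.

Request:
servo_tool --steps "0 0 0 0.006 0 0 0; 0 0 0 0.006 0 0 0; 0 0 0 0.006 0 0 0; 0 0 0 0.006 0 0 0; 0 0 0 0.006 0 0 0; 0 0 0 0.006 0 0 0; 0 0 0 0.006 0 0 0; 0 0 0 0.006 0 0 0"

```text
t: 19.5
eef_pos: [541.2, 244.9, 25.3]
tcp_rot: [1.595, 1.568, -0.211]
ft_force: [-0.2, -0.6, 0.3]
opening: 0.521
```

```bash
python3 - <<'E'
from h import *
plan(None,36)
E
```

```text
t 19.50 tcp [541.2 244.9  25.3] head -13.46 tilt [ 2.7e-03 -6.0e-04 -1.0e+00] j [ 0.314  0.69   1.796 -0.002  0.653  0.551] F [-0.2 -0.6  0.3] M [-0.154  0.057  0.415] open 0.521
 total turn [-0.8633  0.0011 -0.0026]
```

0.863 rad: Mz suggests about 10 N, geometry about 7 N. I'll let go, view it from the same pose as before, and compare nose compression directly.

Request:
servo_tool --steps "0 0 0 0 0 0 0; 0 0 0 0 0 0 56; 0 0 0 0 0 0 65; 0 0 0 0 0 0 74; -3 0 0 0 0 0 75; -10 0 0 0 0 0 75; -20 0 0 0 0 0 75; -25 0 0 0 0 0 75"

```text
t: 20.3
eef_pos: [539.8, 244.7, 83.6]
tcp_rot: [-0.846, 1.568, -2.655]
ft_force: [-0.1, 0.2, 0.7]
opening: 0.788
```

Request:
servo_tool --steps "-25 0 0 0 0 0 75; -22 0 0 -0.05 0 0 75; -12 0 10 -0.1 0 0 75; -5 0 25 -0.1 0 0 75; 0 0 38 -0.08 0 0 75; 0 0 35 -0.04 0 0 75; 0 0 25 0 0 0 75; 0 0 0 0 0 0 75"

```text
t: 21.1
eef_pos: [545.0, 109.7, 161.3]
tcp_rot: [1.605, 1.561, 0.184]
ft_force: [0.5, -0.5, -0.5]
opening: 0.788
```

```bash
python3 - <<'E'
from h import *
plan([563.6,81.6,152],8.07)
E
```

```text
t 21.10 tcp [545.  109.7 161.3] head 8.63 tilt [ 0.01    0.0019 -0.9999] j [ 7.900e-02  4.520e-01  1.797e+00  1.000e-03  8.820e-01 -7.200e-02] F [ 0.5 -0.5 -0.5] M [-0.107 -0.017 -0.039] open 0.788
 total shift [ 9.5 14.1 30.5]
 total turn [ 0.0097 -0.0004 -0.0102]
```

Request:
servo_tool --steps "2 4 8 0.008 0 -0.009 75; 3 5 11 0 0 0 75; 3 4 9 0 0 0 75; 0 0 0 0 0 0 75; 0 0 0 0 0 0 75; 0 0 0 0 0 0 75; 0 0 0 0 0 0 75; 0 0 0 0 0 0 75"

```text
t: 21.9
eef_pos: [563.2, 84.4, 153.4]
tcp_rot: [2.461, 1.57, 1.033]
ft_force: [1.0, -0.4, 0.1]
opening: 0.788
```

```bash
python3 look.py wrist w9; python3 - <<'E'
from h import *
p=np.load('w9.npz')['p'];cv2.imwrite('pics/w9c.png',cv2.resize(p[0:240,230:430],None,fx=2.5,fy=2.5,interpolation=cv2.INTER_CUBIC))
E
```

```text
t 21.90 tcp [563.2  84.4 153.4] head 8.22 tilt [ 6.e-04  1.e-03 -1.e+00] j [ 3.200e-02  4.830e-01  1.766e+00  1.000e-03  8.930e-01 -1.120e-01] F [ 1.  -0.4  0.1] M [-0.012  0.039  0.03 ] open 0.788
```

View pics/w9c.png

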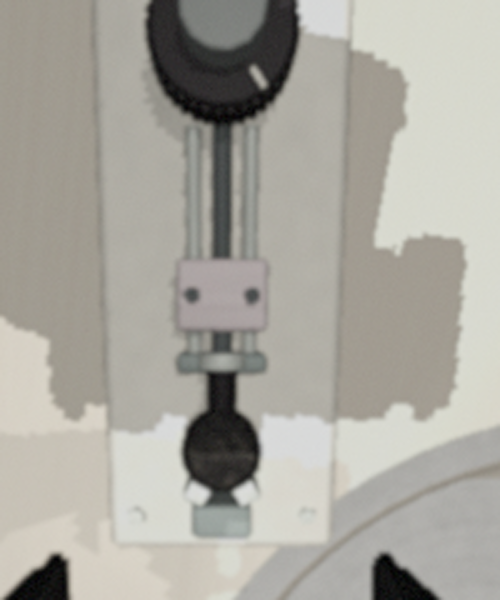

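The nose is on the loupe, the loupe is in the vee, and the ring mark has turned to the lower right. I'll measure jaw travel and compression by registering w5 and w9.

```bash
cat > cmp.py <<'E'
from h import *
import sys
a=np.radians(8.0);X=np.array([np.cos(a),np.sin(a)]);Y=np.array([-np.sin(a),np.cos(a)]);o=np.array([550.4,175.7])
S=5 # px/mm
def rect(n,z,x0,x1,y0,y1):
    W=np.load(n+'.npz'); xs=np.arange(x0,x1,1/S);ys=np.arange(y1,y0,-1/S)
    gx,gy=np.meshgrid(xs,ys); P=o+gx[...,None]*X+gy[...,None]*Y
    q=proj(W,np.c_[P.reshape(-1,2),np.full(gx.size,z)]).reshape(gx.shape+(2,)).astype(np.float32)
    return cv2.cvtColor(cv2.remap(W['p'],q[...,0],q[...,1],cv2.INTER_CUBIC),cv2.COLOR_BGR2GRAY)
def shift(A,B,y=0):
    r=cv2.matchTemplate(B,A,cv2.TM_CCOEFF_NORMED);_,mx,_,l=cv2.minMaxLoc(r);return l,mx
def track(n1,n2,z,box,pad=16):
    A=rect(n1,z,*box);x0,x1,y0,y1=box;B=rect(n2,z,x0-5,x1+5,y0-pad,y1+5)
    l,m=shift(A,B);return (l[0]/S-5,-(l[1]/S-5),round(m,3))
if __name__=='__main__':
    A,B=sys.argv[1:3]
    print('plate -y edge/screws',track(A,B,14,(-48,48,-130,-101),8))
    print('vee top',track(A,B,44,(-16,16,-108,-93),8))
    print('end bar?',track(A,B,30,(-20,20,-48,-38),8))
    print('jaw',track(A,B,48,(-18,18,-22,9)))
    print('loupe',track(A,B,50,(-19,19,-86,-56),8))
    for n in (A,B):
        W=np.load(n+'.npz');u,v,P=cloud(W,W['d']);x=(P[:,:2]-o)@X;y=(P[:,:2]-o)@Y
        k=(abs(x)<18)&(y>-93)&(y<-55)&(P[:,2]>48.5)&(P[:,2]<53);print(n,'loupe mean',x[k].mean(),y[k].mean(),'front',y[k&(abs(x)<3)].max())
        k=(abs(x)<3)&(y>-62)&(y<-25)&(P[:,2]>41)&(P[:,2]<47.5);print(' nose front',y[k].min())
        r=rect(n,45,-2,2,-75,-10).mean(1); d=np.gradient(r); ys=-10-np.arange(len(r))/S
        print(' profile',[ (round(float(ys[i]),1),int(r[i])) for i in range(0,len(r),5)])
E
python3 cmp.py w5 w9
```

```text
plate -y edge/screws (-0.20000000000000018, -0.20000000000000018, 0.991)
vee top (0.0, -0.0, 0.994)
end bar? (-0.20000000000000018, -7.800000000000001, 0.943)
jaw (0.0, -10.2, 0.982)
loupe (0.0, -0.40000000000000036, 0.984)
w5 loupe mean 0.021022635002035057 -73.52669902425346 front -59.16746252181865
 nose front -58.58705197271639
 profile [(-10.0, 164), (-11.0, 165), (-12.0, 166), (-13.0, 166), (-14.0, 165), (-15.0, 164), (-16.0, 163), (-17.0, 151), (-18.0, 121), (-19.0, 84), (-20.0, 71), (-21.0, 72), (-22.0, 73), (-23.0, 73), (-24.0, 71), (-25.0, 70), (-26.0, 88), (-27.0, 130), (-28.0, 164), (-29.0, 172), (-30.0, 169), (-31.0, 166), (-32.0, 156), (-33.0, 118), (-34.0, 59), (-35.0, 30), (-36.0, 30), (-37.0, 31), (-38.0, 32), (-39.0, 31), (-40.0, 33), (-41.0, 30), (-42.0, 32), (-43.0, 33), (-44.0, 32), (-45.0, 32), (-46.0, 31), (-47.0, 28), (-48.0, 35), (-49.0, 72), (-50.0, 125), (-51.0, 161), (-52.0, 174), (-53.0, 176), (-54.0, 176), (-55.0, 172), (-56.0, 149), (-57.0, 95), (-58.0, 35), (-59.0, 21), (-60.0, 26), (-61.0, 29), (-62.0, 30), (-63.0, 32), (-64.0, 31), (-65.0, 29), (-66.
[... 402 characters left out ...]
22.0, 163), (-23.0, 164), (-24.0, 164), (-25.0, 163), (-26.0, 162), (-27.0, 153), (-28.0, 130), (-29.0, 95), (-30.0, 72), (-31.0, 70), (-32.0, 72), (-33.0, 72), (-34.0, 71), (-35.0, 70), (-36.0, 81), (-37.0, 121), (-38.0, 157), (-39.0, 170), (-40.0, 168), (-41.0, 166), (-42.0, 157), (-43.0, 130), (-44.0, 78), (-45.0, 36), (-46.0, 27), (-47.0, 30), (-48.0, 32), (-49.0, 31), (-50.0, 29), (-51.0, 31), (-52.0, 29), (-53.0, 29), (-54.0, 30), (-55.0, 30), (-56.0, 29), (-57.0, 31), (-58.0, 28), (-59.0, 26), (-60.0, 26), (-61.0, 28), (-62.0, 31), (-63.0, 31), (-64.0, 32), (-65.0, 32), (-66.0, 29), (-67.0, 28), (-68.0, 31), (-69.0, 32), (-70.0, 38), (-71.0, 43), (-72.0, 42), (-73.0, 41), (-74.0, 43)]
```

Jaw travel is 10.2–10.4 mm (0.86 rad), so the ring did not slip. By geometry compression is about 1.2 mm (~6.6 N); moving moments say ~10 N. The loupe moved only about 0.5 mm into the vee. My combined estimate is about 8 N, so I'll regrip for a small extra turn and more moving readings.

Request:
servo_tool --steps "0 0 -20 0 0 0 75; 0 0 -38 0 0 0 75; 0 0 -42 0 0 0 75; 0 0 -32 0 0 0 75; 0 0 -12 0 0 0 75; 0 0 0 0 0 0 75; 0 0 0 0 0 0 75; 0 0 0 0 0 0 75"

```text
t: 22.75
eef_pos: [542.3, 230.0, 154.1]
tcp_rot: [1.783, 1.569, 0.355]
ft_force: [-0.9, -1.0, -0.4]
opening: 0.79
```

```bash
python3 - <<'E'
from h import *
plan([540.8,245.0,100],14)
E
```

```text
t 22.75 tcp [542.3 230.  154.1] head 8.13 tilt [ 1.8e-03  7.0e-04 -1.0e+00] j [0.289 0.506 1.717 0.    0.916 0.147] F [-0.9 -1.  -0.4] M [-0.083  0.077  0.005] open 0.790
 total shift [ 54.1   0.5 -15. ]
 total turn [-0.1024 -0.0003 -0.0019]
```

Request:
servo_tool --steps "5 0.5 -8 -0.05 0 -0.002 75; 12 0 -6 -0.05 0 0 75; 14 0 -1 0 0 0 75; 12 0 0 0 0 0 75; 6 0 0 0 0 0 75; 0 0 0 0 0 0 75; 0 0 0 0 0 0 75; 0 0 0 0 0 0 75"

```text
t: 23.55
eef_pos: [543.1, 238.1, 104.4]
tcp_rot: [1.432, 1.569, 0.097]
ft_force: [-0.7, -0.3, -0.4]
opening: 0.787
```

```bash
python3 - <<'E'
from h import *
plan([540.8,245.0,25],14)
E
```

```text
t 23.55 tcp [543.1 238.1 104.4] head 13.56 tilt [ 1.5e-03  1.0e-04 -1.0e+00] j [ 0.302  0.575  1.751 -0.     0.815  0.065] F [-0.7 -0.3 -0.4] M [-0.095  0.004  0.036] open 0.787
 total shift [79.4 -0.8 -7.3]
 total turn [-0.0077  0.0002 -0.0015]
```

Request:
servo_tool --steps "1 -0.5 -6 -0.007 0 0 75; 4 -0.3 -1.5 0 0 0 75; 4 0 0 0 0 0 75; 4 0 0 0 0 0 75; 2 0 0 0 0 0 75; 0 0 0 0 0 0 75; 0 0 0 0 0 0 75; 0 0 0 0 0 0 75"

```text
t: 24.35
eef_pos: [540.6, 246.2, 88.9]
tcp_rot: [1.545, 1.568, 0.219]
ft_force: [0.8, -0.3, 0.5]
opening: 0.789
```

```bash
python3 - <<'E'
from h import *
plan([540.8,245.0,25],14)
E
```

```text
t 24.35 tcp [540.6 246.2  88.9] head 14.02 tilt [ 2.9e-03  6.0e-04 -1.0e+00] j [ 0.316  0.597  1.76  -0.     0.782  0.072] F [ 0.8 -0.3  0.5] M [-0.083  0.07   0.041] open 0.789
 total shift [63.9 -0.3  1.2]
 total turn [ 0.0004  0.0001 -0.0029]
```

Request:
servo_tool --steps "6 0 1.1 0 0 -0.002 75; 11 0 0 0 0 0 75; 12 0 0 0 0 0 75; 12 0 0 0 0 0 75; 10 0 0 0 0 0 75; 4 0 0 0 0 0 75; 0 0 0 0 0 0 75; 0 0 0 0 0 0 75"

```text
t: 25.15
eef_pos: [540.5, 244.7, 27.7]
tcp_rot: [-1.394, 1.57, -2.721]
ft_force: [-0.0, -0.5, 0.6]
opening: 0.791
```

```bash
python3 - <<'E'
from h import *
plan([540.8,245.0,25],14)
E
```

```text
t 25.15 tcp [540.5 244.7  27.7] head 14.01 tilt [-1.2e-03 -5.0e-04 -1.0e+00] j [ 0.314  0.686  1.795 -0.     0.662  0.07 ] F [-0.  -0.5  0.6] M [-0.04   0.02   0.005] open 0.791
 total shift [ 2.7  0.4 -0.2]
 total turn [0.0001 0.0002 0.0012]
```

Request:
servo_tool --steps "1.5 0.3 -0.2 0 0 0 62; 0.8 0 0 0 0 0 55; 0 0 0 0 0 0 55; 0 0 0 0 0 0 0; 0 0 0 0 0 0 0; 0 0 0 0 0 0 0; 0 0 0 0 0 0 0; 0 0 0 0 0 0 0"

```text
t: 25.95
eef_pos: [540.7, 245.1, 26.5]
tcp_rot: [-1.17, 1.57, -2.497]
ft_force: [-1.9, -0.4, -0.6]
opening: 0.519
```

```bash
python3 - <<'E'
from h import *
plan([540.8,245.0,25],14)
E
```

```text
t 25.95 tcp [540.7 245.1  26.5] head 14.01 tilt [-3.e-04 -2.e-04 -1.e+00] j [ 0.314  0.688  1.795 -0.     0.658  0.07 ] F [-1.9 -0.4 -0.6] M [-0.142  0.231 -0.03 ] open 0.519
 total shift [1.5 0.1 0.1]
 total turn [0.0002 0.0001 0.0003]
```

Request:
servo_tool --steps "0 0 0 0.004 0 0 0; 0 0 0 0.004 0 0 0; 0 0 0 0.004 0 0 0; 0 0 0 0.003 0 0 0; 0 0 0 0.003 0 0 0; 0 0 0 0.003 0 0 0; 0 0 0 0.003 0 0 0; 0 0 0 0.003 0 0 0"

```text
t: 26.75
eef_pos: [540.8, 245.1, 26.5]
tcp_rot: [-0.18, 1.57, -1.533]
ft_force: [-1.5, -0.1, -1.0]
opening: 0.522
```

```bash
python3 - <<'E'
from h import *
plan([540.8,245.0,25],14)
E
```

```text
t 26.75 tcp [540.8 245.1  26.5] head 12.48 tilt [ 0.e+00 -8.e-04 -1.e+00] j [ 3.150e-01  6.880e-01  1.795e+00 -1.000e-03  6.580e-01  9.800e-02] F [-1.5 -0.1 -1. ] M [-0.104  0.242  0.445] open 0.522
 total shift [1.5 0.  0.1]
 total turn [-0.0266  0.0008  0.0002]
```

Mz is now 0.445 at about 0.89 rad total, so about 12 N by moment and 8.6 N by geometry. That brackets 10 N, so I stop here and let go.

Request:
servo_tool --steps "0 0 0 0 0 0 0; 0 0 0 0 0 0 56; 0 0 0 0 0 0 65; 0 0 0 0 0 0 74; -3 0 0 0 0 0 75; -10 0 0 0 0 0 75; -20 0 0 0 0 0 75; -25 0 0 0 0 0 75"

```text
t: 27.55
eef_pos: [540.3, 244.8, 85.2]
tcp_rot: [-1.436, 1.567, -2.792]
ft_force: [1.2, 0.7, -0.2]
opening: 0.79
```

Request:
servo_tool --steps "-25 0 0 0 0 0 75; -22 0 0 0 0 0 75; -15 0 10 0.05 0 0 75; -5 0 25 0.05 0 0 75; 0 0 38 0 0 0 75; 0 0 35 0 0 0 75; 0 0 25 0 0 0 75; 0 0 0 0 0 0 75"

```text
t: 28.35
eef_pos: [559.5, 110.1, 166.4]
tcp_rot: [1.652, 1.561, 0.194]
ft_force: [-0.3, -0.4, -0.6]
opening: 0.789
```

```bash
python3 - <<'E'
from h import *
plan([563.6,81.6,152],8.07)
E
```

```text
t 28.35 tcp [559.5 110.1 166.4] head 6.48 tilt [ 0.0098  0.0019 -0.9999] j [ 7.800e-02  4.640e-01  1.757e+00  1.000e-03  9.100e-01 -3.600e-02] F [-0.3 -0.4 -0.6] M [-0.096  0.023  0.029] open 0.789
 total shift [14.4  0.7 28.8]
 total turn [-0.0278 -0.0007 -0.01  ]
```

Request:
servo_tool --steps "3 0.5 8 -0.015 0 -0.009 75; 5 0 11 -0.012 0 0 75; 4 0 7 0 0 0 75; 0 0 0 0 0 0 75; 0 0 0 0 0 0 75; 0 0 0 0 0 0 75; 0 0 0 0 0 0 75; 0 0 0 0 0 0 75"

```text
t: 29.15
eef_pos: [563.5, 86.2, 155.6]
tcp_rot: [2.391, 1.569, 0.965]
ft_force: [0.9, -0.8, 0.2]
opening: 0.791
```

```bash
python3 look.py wrist w10; python3 look.py side s10; python3 look.py top t10; python3 cmp.py w5 w10 | grep -v prof; python3 - <<'E'
from h import *
p=np.load('w10.npz')['p'];cv2.imwrite('pics/w10c.png',cv2.resize(p[0:240,230:430],None,fx=2.5,fy=2.5,interpolation=cv2.INTER_CUBIC))
E
```

```text
t 29.15 tcp [563.5  86.2 155.6] head 8.32 tilt [ 0.001   0.0014 -1.    ] j [ 0.035  0.48   1.763  0.002  0.898 -0.111] F [ 0.9 -0.8  0.2] M [-0.109  0.032  0.018] open 0.791
t 29.20 tcp [563.5  86.2 155.6] head 8.31 tilt [ 0.001   0.0014 -1.    ] j [ 0.035  0.48   1.763  0.002  0.898 -0.111] F [-0.8 -0.5  0.3] M [-0.092  0.068 -0.042] open 0.786
t 29.25 tcp [563.5  86.1 155.6] head 8.31 tilt [ 0.001   0.0014 -1.    ] j [ 0.035  0.48   1.763  0.002  0.897 -0.111] F [ 0.4  0.3 -0.2] M [-0.068  0.096  0.011] open 0.788
plate -y edge/screws (0.0, -0.40000000000000036, 0.992)
vee top (0.0, -0.0, 0.995)
end bar? (0.0, -8.0, 0.944)
jaw (0.20000000000000018, -10.6, 0.979)
loupe (0.0, -0.40000000000000036, 0.982)
w5 loupe mean 0.021022635002035057 -73.52669902425346 front -59.16746252181865
 nose front -58.58705197271639
w10 loupe mean 0.08475024638412348 -74.45311464133958 front -59.66307280345763
 nose front -59.96620606674014
```

View pics/w10c.png

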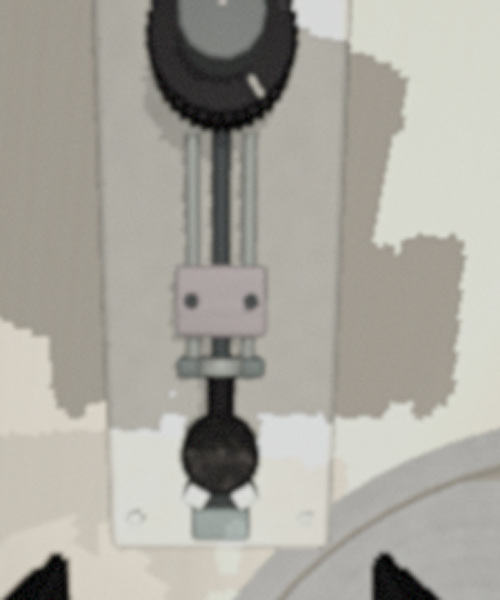

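View pics/t10.png

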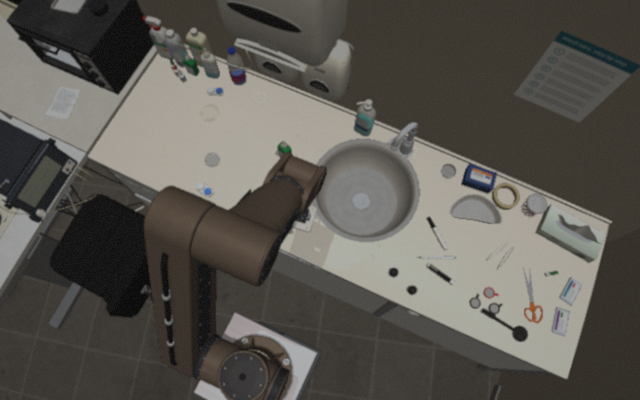

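The nose holds the loupe in the vee, jaw travel is 10.6 mm (0.88 rad), and the surroundings are unchanged. Last check: the inner pointer, from the first viewing pose.

Request:
servo_tool --steps "-10 -3 -6 0 0 0 75; -18 -4 -8 0 0 0 75; -18 -4 -8 0 0 0 75; -8 -3 -3 0 0 0 75; 0 0 0 0 0 0 75; 0 0 0 0 0 0 75; 0 0 0 0 0 0 75; 0 0 0 0 0 0 75"

```text
t: 30.1
eef_pos: [544.2, 110.1, 212.3]
tcp_rot: [3.14, 1.569, 1.714]
ft_force: [0.0, -0.8, 0.4]
opening: 0.79
```

```bash
python3 look.py wrist w11; python3 - <<'E'
from h import *
from cmp import *
ims=[]
for n in('w1','w11'):
    a_=rect(n,74.5,-20,20,50,90); ims.append(cv2.resize(a_,(360,360)))
    g=a_.astype(float); yy,xx=np.mgrid[:g.shape[0],:g.shape[1]]; X_=-20+xx/S;Y_=90-yy/S-70
    r=np.hypot(X_,Y_); m=(r<12)&(g>np.percentile(g[r<12],94))
    c=np.c_[X_[m],Y_[m]]; print(n,c.mean(0),'ang',np.degrees(np.arctan2(*c.mean(0)[::-1])), cv2.fitLine(c.astype(np.float32),cv2.DIST_HUBER,0,.01,.01)[:2].ravel())
cv2.imwrite('pics/k.png',np.hstack(ims))
W=np.load('w11.npz');u,v,P=cloud(W,W['d']);k=(P[:,2]>66)&(P[:,2]<80)&(abs(P[:,0]-541)<30)&(abs(P[:,1]-245)<30);print(P[k].mean(0))
E
```

```text
t 30.10 tcp [544.2 110.1 212.3] head 8.28 tilt [-2.0e-04  1.4e-03 -1.0e+00] j [ 0.08   0.394  1.735  0.002  1.013 -0.065] F [ 0.  -0.8  0.4] M [-0.058  0.029 -0.009] open 0.790
w1 [0.67060561 6.7562777 ] ang 84.33157805684743 [0.07386242 0.99726844]
w11 [0.67297297 6.85135135] ang 84.39012593052288 [0.08748867 0.9961655 ]
[540.4558284  244.81818713  74.6119726 ]
```

View pics/k.png

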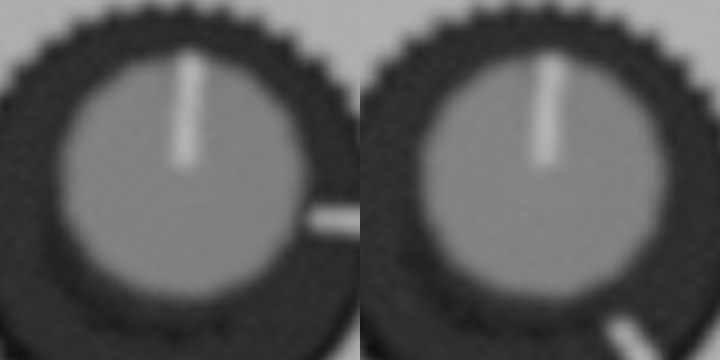

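The inner pointer is unchanged (84.3° before, 84.4° after), while the ring mark has turned clockwise. Handing in.

```bash
python3 -c "
from cell import order; print(order.job_done())"
```

```text
the job is handed in; nothing more can be done
None
```

The loupe is clamped in the vee of the stand. I handed the job in at about 30 s, with the gripper open and clear of everything.

I picked up the black cylinder nearest the robot's base, stood it on the seat and let go. I then turned the outer ring about 0.88 rad clockwise in two grips and released it.

What the last checks showed:
- **Loupe:** it stands on the seat against the vee with the nose bearing on it.
- **Jaw:** it travelled 10.6 mm, which matches the turn, so the ring did not slip in the grip.
- **Inner knob:** its pointer reads 84.4° now against 84.3° before, which is no change within measurement.
- **Surroundings:** the last overhead picture showed nothing moved, judged by eye. The arm hid part of the stand's surroundings, including the dropper.

**Clamping force:** the two estimates disagree. The twisting moment at the wrist, which is noisy, gave about 12 N, and the camera-measured compression of the nose gave about 8–9 N. I take the force as roughly 10 N, give or take 3, well under the 20 N limit.

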